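Unstack weldment parts onto their shadow pads

ROBOT

A 6-joint arm with a two-finger parallel gripper is mounted at the origin on the work surface. World frame = base frame: x ahead of the robot, y to its left, z up, the work surface at z = 0. Lengths are in mm, angles in degrees, forces in N, time in s.
With the tool pointing down it reaches from about 350 to 850 mm from the base axis. Payload 8.1 kg.
Tool frame: the origin (TCP) lies at the very end of the fingers, on their centre line; the grasp point (between the pads) lies grip_depth behind it (grip_depth is the distance from the TCP to the grasp point, in mm); z points along the fingers, y is the direction in which the jaws open and shut (so a half turn about z gives the same grasp; the last joint's range is limited). The gripper opens to 85 mm and grips with 20 to 120 N. Pads are 22 mm wide; open, the fingers measure 114 mm over their backs; the gripper's body (76 mm by 85 mm) begins 54 mm behind the grasp point. The pads swing forward as they close: fully open they stand 13 mm farther back than shut.
Start: joints at [-68.778, 7.471, 85.268, -0, 87.261, -4.893], TCP at [264.128, -538.741, 231.292] pointing down, gripper open.
Joint ranges: [-169.43, 169.43], [-51.17, 129.36], [1.28, 143.12], [-76.62, 256.62], [0, 156.53], [-152.29, 152.29]. Speed limits (degrees/s): [136.94, 136.94, 159.86, 180, 180, 180].

INTERFACE

Orientations are given as [roll, pitch, yaw] about the fixed x, y, z axes, in that order (R = Rz(yaw) Ry(pitch) Rx(roll)).
In Python, from bench import * gives the robot as it stands.
- The arm moves only by the tool step_arm, never from a script. Its argument "plan" is a list of rows, each an object of numbers: "grip": the finger opening in cm, from 0 to 8.54; "tx", "ty", "tz": the shift along the tool's x, y, z in cm; "ax", "ay", "az": the turn, a rotation vector about the tool's x, y, z in degrees. In form: [{"grip": .., "tx": .., "ty": .., "tz": .., "ax": .., "ay": .., "az": ..}, ...]. A call has 1 to 8 rows; each row shifts and turns the commanded pose from where the row before left it, along the tool's axes as they then stand; what a row does not reach is not made up. A row lasts 1/12 s, in which the tool goes at most 41.7 mm and 7.16 degrees, less where a joint would pass 70% of its speed; a pose out of reach is approached as far as the arm can. A call with a gripper value outside its range is refused whole. The fingers move at their own pace and stop on an object; "newtons" is the grip in N (left out, the last holds). Time passes only in rows, so rows that do not move let the fingers close. It gives the time, the measured TCP pose, the force and the opening at its end, in the units of the state.
- sense(): the state, without advancing time (a new reading comes with each control period).
- snapshot(name): name is "scene" or "top"; returns the picture (420x560x3 uint8, red, green, blue); there is no depth.
- camera_model(name): a dict with "intrinsics" (3x3 intrinsics, pixels), "pose" (4x4, takes a point from camera to world coordinates). Camera axes: x right, y down, z forward; pixel columns grow to the right and rows downward; lengths in mm; the calibration is good to about 2 mm. A picture is of the moment at which its call begins. camera_model takes no time and is no camera call.
- hand_in(): hands the job in, once; it reports no verdict.
The state is a dict: "time": time; "joint_pos": joint angles; "qd": joint speeds; "joint_efforts": joint torques, N m; "tool_pos": TCP position; "tcp_rot": TCP orientation; "ft_force": force on the tool from outside, world axes, zero at the start; "wrist_torque": the same for the moment, N m; "finger_gap": finger opening in mm.
Only numpy, scipy, OpenCV 4.12 (cv2) and the standard library are available. Lean on these libraries where they do the work, as an engineer would, in place of code of your own. Each camera call takes 0.05 s, during which the arm holds its last target.

TASK

The steel parts for a weldment were delivered in two stacks on the welding table. Take the stacks apart and set every one of the five parts flat, the way up it is now, on the white pad that carries its black silhouette: centred and wholly inside the silhouette, the long base plate lined up with its silhouette (either way round). Set the parts down gently; do not drop them.

Things in the scene. Friction and masses are not known exactly. Their poses are not given: they have to be found in the camera images.
- base_plate: Rectangular bright steel plate, 90 x 50 x 18 mm (x, y, z; long side along its x), four dark bolt holes at the corners, about 0.6 kg. Lies on the table as the bottom of one stack. Origin at the centre of its underside, z up.
- flange: Round bright steel flange, 64 mm diameter, 18 mm high, ring of six small dark holes around a dark bore, about 0.4 kg. Lies on the table as the bottom of the other stack. Origin at the centre of its underside, z up.
- hex_nut: Hexagonal steel nut, 41 mm across flats (47 mm across corners), 22 mm high, about 0.2 kg; its flats face its own y axis and the directions 60 degrees to either side of it. At the start it rests centred (within about 5 mm) on top of the base plate or of the flange, whichever; it sits 18 mm above the table at the start. Origin at the centre of its underside, z up.
- square_boss: Square steel block, 42 x 42 mm, 22 mm high, small dark bore, about 0.27 kg; its sides face its own x and y axes. At the start it rests centred (within about 5 mm) on top of the base plate or of the flange, whichever; it sits 18 mm above the table at the start. The nut and the block are on different stacks. Origin at the centre of its underside, z up.
- bushing: Small round steel bushing (thick ring), 28 mm outer diameter, 16 mm bore, 30 mm high, about 0.1 kg. At the start it stands on top of the nut or the block, on the stack with the base plate, 40 mm above the table. Origin at the centre of its underside, z up.
- pad_base: Fixed flat white pad, 6 mm thick, with the flat black silhouette of a part painted on it, 10 mm larger all round than the part: rectangle, 110 x 70 mm, on a 126 x 86 mm pad, long sides along its x; for the base plate. Origin at the centre of the pad's underside on the table (pad top 6 mm above it); z up.
- pad_flange: Fixed flat white pad, 6 mm thick, with the flat black silhouette of a part painted on it, 10 mm larger all round than the part: large disc, 84 mm diameter, on a 100 x 100 mm pad; for the flange. Origin at the centre of the pad's underside on the table (pad top 6 mm above it); z up.
- pad_hex: Fixed flat white pad, 6 mm thick, with the flat black silhouette of a part painted on it, 10 mm larger all round than the part: hexagon, 61 mm across flats, on a 90 x 90 mm pad; for the nut. Origin at the centre of the pad's underside on the table (pad top 6 mm above it); z up.
- pad_square: Fixed flat white pad, 6 mm thick, with the flat black silhouette of a part painted on it, 10 mm larger all round than the part: square, 62 x 62 mm, on a 90 x 90 mm pad; for the square block. Origin at the centre of the pad's underside on the table (pad top 6 mm above it); z up.
- pad_bushing: Fixed flat white pad, 6 mm thick, with the flat black silhouette of a part painted on it, 10 mm larger all round than the part: small ring, 48 mm diameter with a white middle of 16 mm, on a 76 x 76 mm pad; for the bushing. Origin at the centre of the pad's underside on the table (pad top 6 mm above it); z up.
Mind the look-alikes: they are no part of the job. Leave any blue look-alike of the hex_nut alone.

How it is judged:
By the outcome, as a careful person would: the job done as asked, in the order asked, and still so for the second after the job is handed in, with the robot touching nothing.
It also fails if it takes over 138 s, if anything falls off the work surface, if the arm or the gripper's body presses on something with over 40 N, if the wrist force passes 120 N, or if a joint passes its speed limit or range.

## Working session

There is one attempt and no reset: what is moved stays moved. The work goes in short steps, Python scripts to look and compute and a tool call to move; the robot and the scene stay as the last step left them, time stands still between calls to the robot, and variables do not carry over. Pictures are saved under pics/ and viewed, and the job is handed in when it is done.

Besides the shell and the picture viewer there is one more tool, called after "Request:" as name(argument=value, ...), one argument or row to a line, values as JSON. step_arm: Moves the arm, as the interface text tells. Its arguments: {"type":"object","properties":{"plan":{"type":"array","items":{"type":"object","properties":{"grip":{"type":"number"},"tx":{"type":"number"},"ty":{"type":"number"},"tz":{"type":"number"},"ax":{"type":"number"},"ay":{"type":"number"},"az":{"type":"number"}}}},"newtons":{"type":"number"}},"required":["plan"]}

```bash
mkdir -p pics; ls; python3 - <<'E'
from bench import *
import cv2,json
s=sense();print(s)
for n in("scene","top"):
    im=snapshot(n);cv2.imwrite(f"pics/{n}0.png",im[:,:,::-1]);m=camera_model(n);print(n,m)
E
```

```text
pics
{'time': 0.0, 'joint_pos': array([-6.87778783e+01,  7.51544733e+00,  8.53317012e+01,  1.24761219e-04,
        8.72616156e+01, -4.89195666e+00]), 'qd': array([ 0.0299257 ,  0.08325645, -0.09424521,  0.00549455,  0.06067647,
       -0.02523086]), 'joint_efforts': array([-9.47252738e-04, -5.69389737e+01, -5.00560176e+01, -4.12269392e-04,
        1.41888141e-02,  2.05202127e-05]), 'tool_pos': array([ 263.92037166, -538.20419871,  230.21769146]), 'tcp_rot': array([-1.79891643e+02, -9.39923513e-03,  2.61140634e+01]), 'ft_force': array([-0.23320265, -0.07368253,  0.36988613]), 'wrist_torque': array([-0.01352318,  0.03122278,  0.00712476]), 'finger_gap': 85.56588160375478}
scene {'intrinsics': array([[509.03272736,   0.        , 286.09404417],
       [  0.        , 509.03272736, 214.30910795],
       [  0.        ,   0.        ,   1.        ]]), 'pose': array([[ 4.46882731e-01,  5.68028864e-01, -6.91114343e-01,
         1.11414945e+03],
       [ 8.94575914e-01, -2.88457467e-01,  3.41359376e-01,
        -3.04389373e+02],
       [-5.45511404e-03, -7.70801855e-01, -6.37051601e-01,
         6.38635692e+02],
       [ 0.00000000e+00,  0.00000000e+00,  0.00000000e+00,
         1.00000000e+00]])}
top {'intrinsics': array([[529.01750512,   0.        , 280.27549985],
       [  0.        , 529.01750512, 199.97602796],
       [  0.        ,   0.        ,   1.        ]]), 'pose': array([[-2.83195881e-02, -9.95252740e-01,  9.31127561e-02,
         3.52484452e+02],
       [-9.99529457e-01,  2.70963666e-02, -1.43753605e-02,
         1.42753717e+01],
       [ 1.17840995e-02, -9.34760469e-02, -9.95551789e-01,
         1.22301923e+03],
       [ 0.00000000e+00,  0.00000000e+00,  0.00000000e+00,
         1.00000000e+00]])}
```

View pics/top0.png

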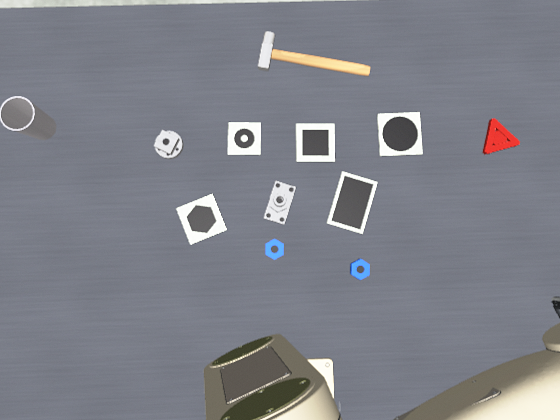

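View pics/scene0.png

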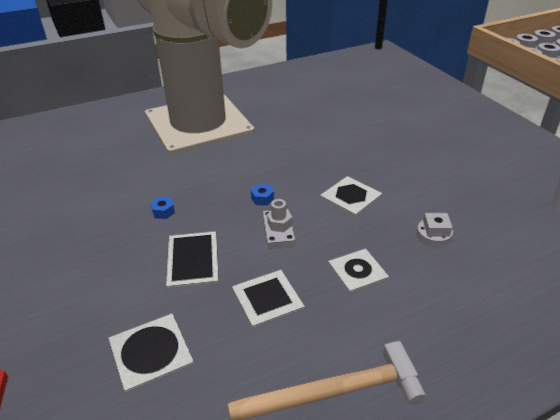

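```bash
cat > h.py <<'E'
from bench import *
import cv2, numpy as np
M={n:camera_model(n) for n in("scene","top")}
def p2w(n,uv,z):
    m=M[n];K=np.array(m["intrinsics"]);P=np.array(m["pose"])
    uv=np.atleast_2d(uv);d=(P[:3,:3]@np.linalg.inv(K)@np.c_[uv,np.ones(len(uv))].T).T
    o=P[:3,3];return o+d*((z-o[2])/d[:,2])[:,None]
def w2p(n,X):
    m=M[n];K=np.array(m["intrinsics"]);P=np.array(m["pose"])
    X=np.atleast_2d(X);c=(X-P[:3,3])@P[:3,:3];q=c@K.T;return q[:,:2]/q[:,2:]
def save(n,name,box=None,k=1):
    im=snapshot(n)[:,:,::-1]
    cv2.imwrite(f"pics/{name}_full.png",im)
    if box: im=im[box[1]:box[3],box[0]:box[2]]
    im=cv2.resize(im,None,fx=k,fy=k,interpolation=cv2.INTER_CUBIC);cv2.imwrite(f"pics/{name}.png",im)
E
python3 - <<'E'
from h import *
for n in("top","scene"):
    im=cv2.imread(f"pics/{n}0.png")
    g=im.min(axis=2); w=((g>195)).astype(np.uint8)
    cs,_=cv2.findContours(w,cv2.RETR_EXTERNAL,cv2.CHAIN_APPROX_NONE)
    for c in cs:
        if cv2.contourArea(c)<400: continue
        h=cv2.convexHull(c)[:,0,:].astype(float)
        X=p2w(n,h,6)[:,:2]
        r=cv2.minAreaRect(X.astype(np.float32)); print(n,"px",h.mean(0).round(),"c",np.round(r[0],1),"sz",np.round(r[1],1),"ang",round(r[2],1))
im=cv2.imread("pics/top0.png")
cv2.imwrite("pics/c1.png",np.hstack([cv2.resize(im[165:245,240:320],None,fx=5,fy=5,interpolation=2),cv2.resize(im[105:185,130:210],None,fx=5,fy=5,interpolation=2)]))
im=cv2.imread("pics/scene0.png")
cv2.imwrite("pics/c2.png",np.hstack([cv2.resize(im[185:265,240:320],None,fx=5,fy=5,interpolation=2),cv2.resize(im[190:270,395:475],None,fx=5,fy=5,interpolation=2)]))
E
```

```text
top px [523. 398.] c [   3.9 -516.3] sz [204.   87.1] ang 88.2
top px [202. 220.] c [428.2 180.1] sz [91.1 90.4] ang 20.7
top px [278. 201.] c [461.7  -1.3] sz [50.1 91.2] ang 71.0
top px [352. 204.] c [ 457.  -168.9] sz [ 86.7 127.3] ang 71.4
top px [167. 144.] c [604.2 254.7] sz [61.9 62.7] ang 54.2
top px [312. 139.] c [600.3 -88.4] sz [89.2 90.6] ang 88.2
top px [244. 138.] c [614.   77.3] sz [74.9 75.9] ang 88.6
top px [400. 134.] c [ 615.4 -287.5] sz [101.5  99.9] ang 1.0
top px [ 18. 113.] c [686.9 606.1] sz [80.2 79.7] ang 44.2
```

View pics/c1.png

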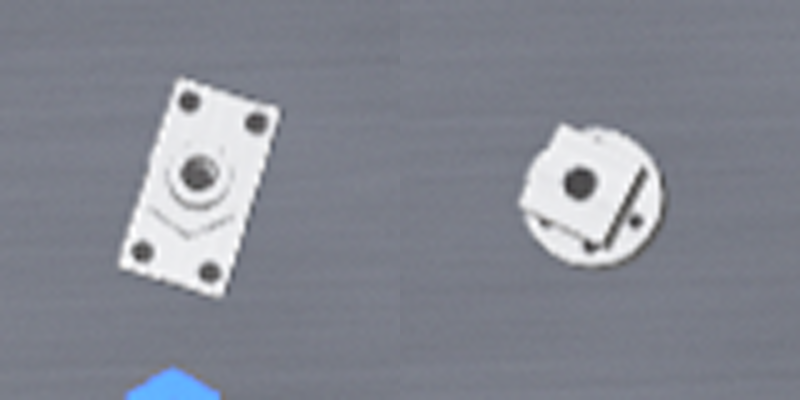

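View pics/c2.png

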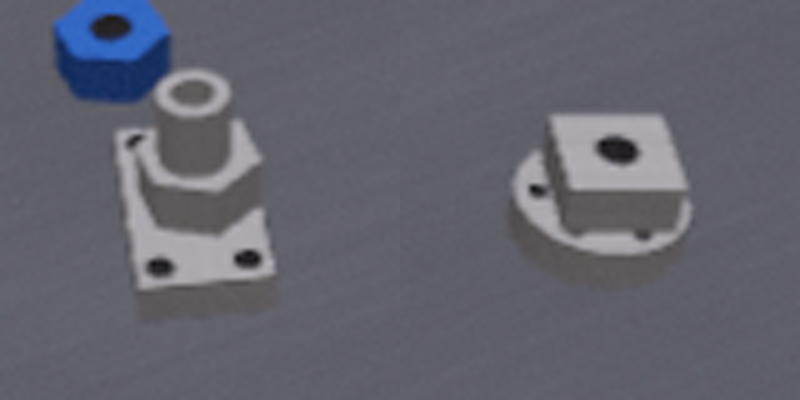

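```bash
python3 - <<'E'
from h import *
im=cv2.imread("pics/scene0.png")
g=im.min(axis=2); w=((g>150)).astype(np.uint8)
cs,_=cv2.findContours(w,cv2.RETR_EXTERNAL,cv2.CHAIN_APPROX_NONE)
for c in cs:
    if cv2.contourArea(c)<400: continue
    h=cv2.convexHull(c)[:,0,:].astype(float)
    if h[:,1].mean()<180: continue
    X=p2w("scene",h,6)[:,:2]
    r=cv2.minAreaRect(X.astype(np.float32)); print("scene px",h.mean(0).round(),"c",np.round(r[0],1),"sz",np.round(r[1],1),"ang",round(r[2],1))
q=np.array([[147,115],[263,115],[288,190],[167,188]])/5+[395,190]
X=p2w("scene",q,40);print("block",X.round(1),X.mean(0), np.degrees(np.arctan2(*(X[1]-X[0])[1::-1])))
q=np.array([[180-400+400,0]])
# block top: bore (580-400,183)
print("block bore top",p2w("top",np.array([180,183])/5+[130,105],40).round(1))
q=np.array([[167,122],[249,165],[205,247],[120,207]])/5+[130,105]
X=p2w("top",q,40);print(X.round(1),X.mean(0))
# flange circle top
im=cv2.imread("pics/top0.png")
print("bush top", p2w("top",np.array([200,173])/5+[240,165],70).round(1),"scene",p2w("scene",np.array([192,94])/5+[240,185],70).round(1))
q=np.array([[180,77],[280,108],[222,297],[120,267]])/5+[240,165]
X=p2w("top",q,18);print("base",X.round(1),X.mean(0))
for a,b in((0,3),(1,2)):
    d=X[a]-X[b];print(np.hypot(*d[:2]),np.degrees(np.arctan2(d[1],d[0])))
q=np.array([[115,130],[137,290],[275,274]])/5+[240,185]
X=p2w("scene",q,18);print("base sc",X.round(1),(X[0]+X[2])/2)
# flange
q=np.array([[263,198],[128,223],[192,268],[240,247]])/5+[130,105]
X=p2w("top",q,18)[:,:2]
A=np.c_[2*X,np.ones(4)];s=np.linalg.lstsq(A,(X**2).sum(1),rcond=None)[0];print("flange",s[:2],np.sqrt(s[2]+s[0]**2+s[1]**2))
def hexa(c,yaw):
    a=np.radians(yaw+60*np.arange(6));return np.c_[c[0]+41/np.sqrt(3)*np.cos(a),c[1]+41/np.sqrt(3)*np.sin(a)]
# nut fit from picked top corners scene z=40
q=np.array([[137,150],[158,182],[224,190],[262,157],[238,122]])/5+[240,185]
X=p2w("scene",q,40);print("nut sc",X.round(1))
q=np.array([[150,210],[188,237],[233,215]])/5+[240,165]
print("nut top",p2w("top",q,40).round(1))
E
```

```text
scene px [406. 371.] c [811.3  32.5] sz [23.8 88.8] ang 78.4
scene px [150. 354.] c [ 616.2 -285.7] sz [100.  100.3] ang 1.0
scene px [266. 299.] c [600.6 -86.5] sz [90.5 90.1] ang 88.7
scene px [360. 270.] c [614.7  79.3] sz [76.2 75.6] ang 87.8
scene px [189. 257.] c [ 457.6 -166.9] sz [ 86.5 126.2] ang 71.3
scene px [351. 194.] c [428.6 182.6] sz [90.5 90.5] ang 20.7
block [[577.  245.9  40. ]
 [596.4 284.   40. ]
 [633.4 264.   40. ]
 [613.1 226.3  40. ]] [604.97005798 255.0514128   40.        ] 63.07555796937304
block bore top [[602.9 252.1  40. ]]
[[631.1 257.7  40. ]
 [610.3 220.8  40. ]
 [573.2 241.   40. ]
 [592.5 279.2  40. ]] [601.79909765 249.69814608  40.        ]
bush top [[461.2  -1.8  70. ]] scene [[464.4   1.2  70. ]]
base [[510.6   5.4  18. ]
 [495.  -40.1  18. ]
 [409.1 -10.9  18. ]
 [424.   35.2  18. ]] [459.67184944  -2.60663128  18.        ]
91.52011911867994 -18.97168774016995
90.75465434819341 -18.72000412887306
base sc [[411.7  -7.1  18. ]
 [497.9 -37.8  18. ]
 [512.7  10.2  18. ]] [462.20111105   1.57645608  18.        ]
flange [599.98970861 250.51720142] 31.918940694868592
nut sc [[450.9 -15.2  40. ]
 [470.9 -16.1  40. ]
 [485.7   3.3  40. ]
 [475.3  24.   40. ]
 [453.1  25.3  40. ]]
nut top [[447.9  20.7  40. ]
 [435.3   4.   40. ]
 [444.7 -16.5  40. ]]
```

```bash
python3 - <<'E'
import bench
print([n for n in dir(bench) if n[0]!='_'], getattr(bench,'grip_depth',None))
from h import *
print([ (k,v) for k,v in sense().items() if 'grip' in k])
im=cv2.imread("pics/top0.png")
cv2.imwrite("pics/c3.png",np.hstack([cv2.resize(im[180:260,160:240],None,fx=5,fy=5,interpolation=2),cv2.resize(im[105:185,210:290],None,fx=5,fy=5,interpolation=2)]))
E
```

```text
['PlanningError', 'camera_model', 'grip_depth', 'hand_in', 'sense', 'snapshot'] 18.700000000000003
[]
```

View pics/c3.png

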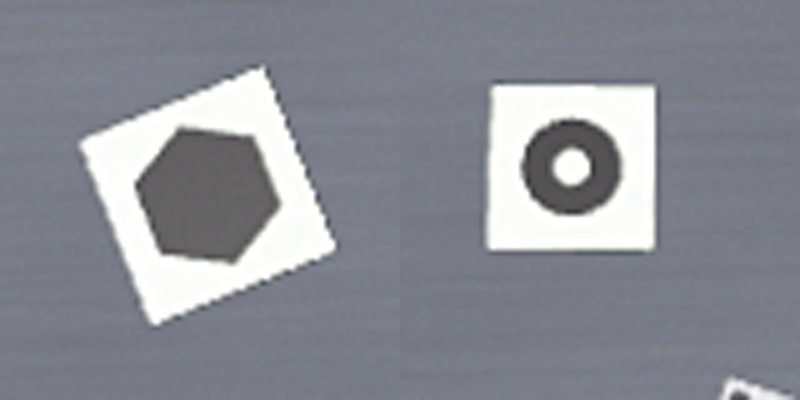

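```bash
cat >> h.py <<'E'
import json,sys
def plan(x,y,z,yaw,step=38.,ry=6.8,grip=None,slow=0):
    s=sense();p=np.array(s["tool_pos"],float);w=s["tcp_rot"][2]
    t=np.array([x,y,z],float);dy=(yaw-w+180)%360-180
    n=int(max(1,np.ceil(np.linalg.norm(t-p)/step),np.ceil(abs(dy)/ry)))
    az=round(-dy/n,1);rows=[]
    for i in range(n):
        c,sn=np.cos(np.radians(w)),np.sin(np.radians(w))
        d=(t-p)/(n-i)
        r=dict(tx=round((c*d[0]+sn*d[1])/10,2),ty=round((sn*d[0]-c*d[1])/10,2),tz=round(-d[2]/10,2),az=az)
        if grip is not None:r["grip"]=grip
        rows.append({k:v for k,v in r.items() if v or k=="tz"})
        p=p+np.array([c*r["tx"]+sn*r["ty"],sn*r["tx"]-c*r["ty"],-r["tz"]])*10;w-=az
    print("t",round(s["time"],2),"at",np.round(s["tool_pos"],1),np.round(s["tcp_rot"],1),"gap",round(s["finger_gap"],1),"F",np.round(s["ft_force"],1),n,"rows")
    for i in range(0,n,8):print(json.dumps(rows[i:i+8]))
if __name__=="__main__":plan(*map(float,sys.argv[1:]))
E
python3 h.py 462.8 -0.3 130 90
```

```text
t 0.1 at [ 263.9 -538.3  230.3] [-179.9   -0.    26.1] gap 85.6 F [ 0.2 -0.2  0. ] 16 rows
[{"tx": 2.6, "ty": -2.47, "tz": 0.63, "az": -4.0}, {"tx": 2.76, "ty": -2.29, "tz": 0.63, "az": -4.0}, {"tx": 2.91, "ty": -2.09, "tz": 0.63, "az": -4.0}, {"tx": 3.05, "ty": -1.88, "tz": 0.63, "az": -4.0}, {"tx": 3.18, "ty": -1.66, "tz": 0.63, "az": -4.0}, {"tx": 3.29, "ty": -1.43, "tz": 0.63, "az": -4.0}, {"tx": 3.38, "ty": -1.2, "tz": 0.63, "az": -4.0}, {"tx": 3.45, "ty": -0.96, "tz": 0.62, "az": -4.0}]
[{"tx": 3.51, "ty": -0.72, "tz": 0.63, "az": -4.0}, {"tx": 3.55, "ty": -0.47, "tz": 0.62, "az": -4.0}, {"tx": 3.58, "ty": -0.23, "tz": 0.63, "az": -4.0}, {"tx": 3.58, "ty": 0.02, "tz": 0.62, "az": -4.0}, {"tx": 3.58, "ty": 0.28, "tz": 0.63, "az": -4.0}, {"tx": 3.55, "ty": 0.52, "tz": 0.62, "az": -4.0}, {"tx": 3.5, "ty": 0.77, "tz": 0.63, "az": -4.0}, {"tx": 3.44, "ty": 1.01, "tz": 0.62, "az": -4.0}]
```

Request:
step_arm(
  plan=[
    {"tx": 2.6, "ty": -2.5, "tz": 0.6, "az": -4},
    {"tx": 2.8, "ty": -2.3, "tz": 0.6, "az": -4},
    {"tx": 2.9, "ty": -2.1, "tz": 0.6, "az": -4},
    {"tx": 3.0, "ty": -1.9, "tz": 0.6, "az": -4},
    {"tx": 3.2, "ty": -1.7, "tz": 0.6, "az": -4},
    {"tx": 3.3, "ty": -1.4, "tz": 0.6, "az": -4},
    {"tx": 3.4, "ty": -1.2, "tz": 0.6, "az": -4},
    {"tx": 3.4, "ty": -1.0, "tz": 0.6, "az": -4},
  ],
  newtons=40,
)

```text
invalid input
```

Request:
step_arm(
  plan=[
    {"tx": 3.5, "ty": -0.7, "tz": 0.6, "az": -4},
    {"tx": 3.5, "ty": -0.5, "tz": 0.6, "az": -4},
    {"tx": 3.6, "ty": -0.2, "tz": 0.6, "az": -4},
    {"tx": 3.6, "tz": 0.6, "az": -4},
    {"tx": 3.6, "ty": 0.3, "tz": 0.6, "az": -4},
    {"tx": 3.5, "ty": 0.5, "tz": 0.6, "az": -4},
    {"tx": 3.5, "ty": 0.8, "tz": 0.6, "az": -4},
    {"tx": 3.4, "ty": 1.0, "tz": 0.6, "az": -4},
  ],
)

```text
invalid input
```

```bash
python3 h.py 462.8 -0.3 130 90;python3 - <<'E'
from h import *
save("scene","a1",(140,130,420,340),2.8)
E
```

```text
t 0.1 at [ 263.9 -538.3  230.3] [-179.9   -0.    26.1] gap 85.6 F [ 0.2 -0.2  0. ] 16 rows
[{"tx": 2.6, "ty": -2.47, "tz": 0.63, "az": -4.0}, {"tx": 2.76, "ty": -2.29, "tz": 0.63, "az": -4.0}, {"tx": 2.91, "ty": -2.09, "tz": 0.63, "az": -4.0}, {"tx": 3.05, "ty": -1.88, "tz": 0.63, "az": -4.0}, {"tx": 3.18, "ty": -1.66, "tz": 0.63, "az": -4.0}, {"tx": 3.29, "ty": -1.43, "tz": 0.63, "az": -4.0}, {"tx": 3.38, "ty": -1.2, "tz": 0.63, "az": -4.0}, {"tx": 3.45, "ty": -0.96, "tz": 0.62, "az": -4.0}]
[{"tx": 3.51, "ty": -0.72, "tz": 0.63, "az": -4.0}, {"tx": 3.55, "ty": -0.47, "tz": 0.62, "az": -4.0}, {"tx": 3.58, "ty": -0.23, "tz": 0.63, "az": -4.0}, {"tx": 3.58, "ty": 0.02, "tz": 0.62, "az": -4.0}, {"tx": 3.58, "ty": 0.28, "tz": 0.63, "az": -4.0}, {"tx": 3.55, "ty": 0.52, "tz": 0.62, "az": -4.0}, {"tx": 3.5, "ty": 0.77, "tz": 0.63, "az": -4.0}, {"tx": 3.44, "ty": 1.01, "tz": 0.62, "az": -4.0}]
```

View pics/a1.png

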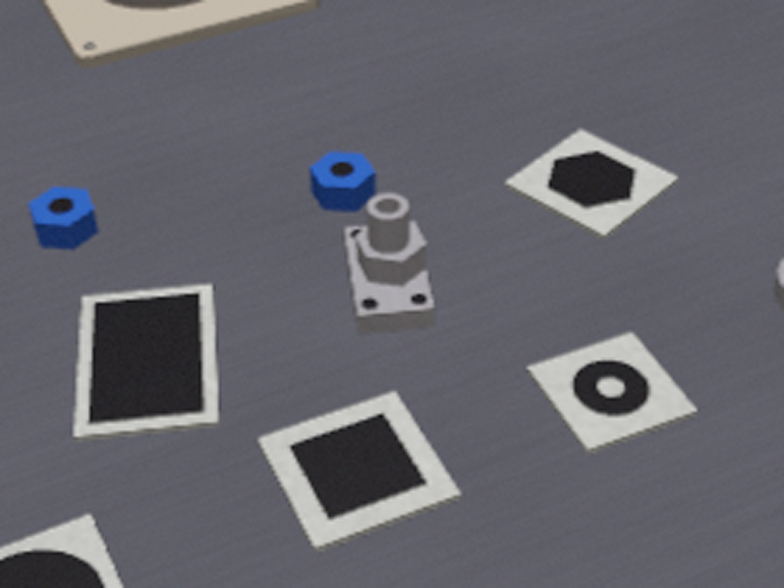

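The picture shows the stack unmoved: the steel nut is under the bushing at about pixel (279,222), and the two blue look-alikes are at (163,207) and (262,194). The rows were refused, so I'll give every field.

Request:
step_arm(
  plan=[
    {"grip": 8.5, "tx": 2.6, "ty": -2.5, "tz": 0.6, "ax": 0, "ay": 0, "az": -4},
    {"grip": 8.5, "tx": 2.8, "ty": -2.3, "tz": 0.6, "ax": 0, "ay": 0, "az": -4},
    {"grip": 8.5, "tx": 2.9, "ty": -2.1, "tz": 0.6, "ax": 0, "ay": 0, "az": -4},
    {"grip": 8.5, "tx": 3.0, "ty": -1.9, "tz": 0.6, "ax": 0, "ay": 0, "az": -4},
    {"grip": 8.5, "tx": 3.2, "ty": -1.7, "tz": 0.6, "ax": 0, "ay": 0, "az": -4},
    {"grip": 8.5, "tx": 3.3, "ty": -1.4, "tz": 0.6, "ax": 0, "ay": 0, "az": -4},
    {"grip": 8.5, "tx": 3.4, "ty": -1.2, "tz": 0.6, "ax": 0, "ay": 0, "az": -4},
    {"grip": 8.5, "tx": 3.4, "ty": -1.0, "tz": 0.6, "ax": 0, "ay": 0, "az": -4},
  ],
  newtons=40,
)

```text
time: 0.82
tool_pos: [362.9, -267.3, 182.8]
tcp_rot: [-180.0, -0.0, 58.3]
ft_force: [0.5, -1.5, 0.6]
finger_gap: 85.0
```

Request:
step_arm(
  plan=[
    {"grip": 8.5, "tx": 3.5, "ty": -0.7, "tz": 0.6, "ax": 0, "ay": 0, "az": -4},
    {"grip": 8.5, "tx": 3.5, "ty": -0.5, "tz": 0.6, "ax": 0, "ay": 0, "az": -4},
    {"grip": 8.5, "tx": 3.6, "ty": -0.2, "tz": 0.6, "ax": 0, "ay": 0, "az": -4},
    {"grip": 8.5, "tx": 3.6, "ty": 0, "tz": 0.6, "ax": 0, "ay": 0, "az": -4},
    {"grip": 8.5, "tx": 3.6, "ty": 0.3, "tz": 0.6, "ax": 0, "ay": 0, "az": -4},
    {"grip": 8.5, "tx": 3.5, "ty": 0.5, "tz": 0.6, "ax": 0, "ay": 0, "az": -4},
    {"grip": 8.5, "tx": 3.5, "ty": 0.8, "tz": 0.6, "ax": 0, "ay": 0, "az": -4},
    {"grip": 8.5, "tx": 3.4, "ty": 1.0, "tz": 0.6, "ax": 0, "ay": 0, "az": -4},
  ],
)

```text
time: 1.48
tool_pos: [462.3, 1.0, 135.0]
tcp_rot: [180.0, 0.0, 90.3]
ft_force: [0.9, -0.3, -0.4]
finger_gap: 85.1
```

```bash
python3 h.py 462.8 -0.3 130 90
```

```text
t 1.48 at [462.3   1.  135. ] [180.    0.   90.3] gap 85.1 F [ 0.9 -0.3 -0.4] 1 rows
[{"tx": -0.13, "ty": 0.05, "tz": 0.5, "az": 0.3}]
```

Request:
step_arm(
  plan=[
    {"grip": 8.5, "tx": -0.1, "ty": 0, "tz": 2.5, "ax": 0, "ay": 0, "az": 0},
    {"grip": 8.5, "tx": 0, "ty": 0, "tz": 2.5, "ax": 0, "ay": 0, "az": 0},
    {"grip": 8.5, "tx": 0, "ty": 0, "tz": 2.0, "ax": 0, "ay": 0, "az": 0},
    {"grip": 8.5, "tx": 0, "ty": 0, "tz": 1.0, "ax": 0, "ay": 0, "az": 0},
    {"grip": 8.5, "tx": 0, "ty": 0, "tz": 0.5, "ax": 0, "ay": 0, "az": 0},
    {"grip": 8.5, "tx": 0, "ty": 0, "tz": 0, "ax": 0, "ay": 0, "az": 0},
  ],
)

```text
time: 1.98
tool_pos: [461.3, -2.0, 49.4]
tcp_rot: [-179.9, -0.0, 90.1]
ft_force: [-0.1, 0.4, -0.5]
finger_gap: 84.9
```

```bash
python3 h.py 462.8 -0.3 47 90;python3 - <<'E'
from h import *
save("scene","a2",(200,130,400,280),4)
E
```

```text
t 1.98 at [461.3  -2.   49.4] [-179.9   -0.    90.1] gap 84.9 F [-0.1  0.4 -0.5] 1 rows
[{"tx": 0.17, "ty": 0.15, "tz": 0.24, "az": 0.1}]
```

View pics/a2.png

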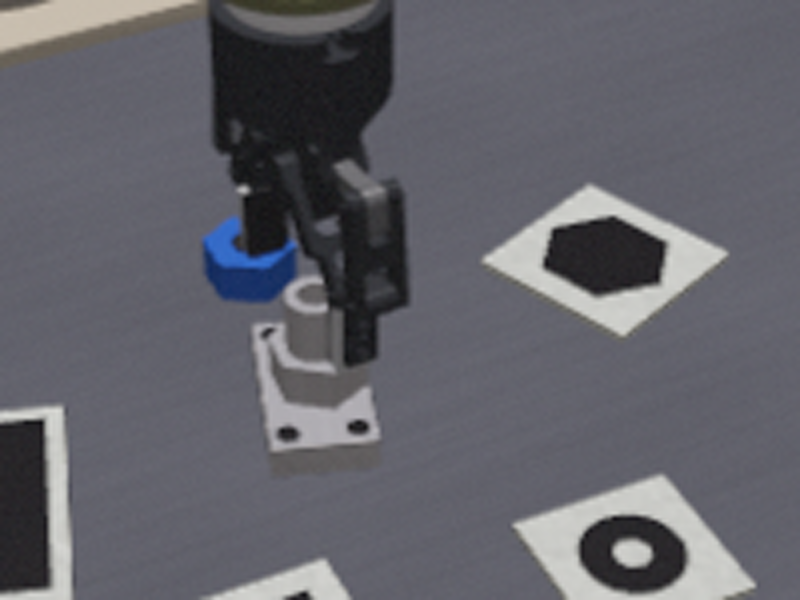

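The bushing stands between the open fingers, with the near finger at crop (360,330) clear of the nut. I'll close on it.

Request:
step_arm(
  plan=[
    {"grip": 2.4, "tx": 0.1, "ty": 0.1, "tz": 0.2, "ax": 0, "ay": 0, "az": 0},
    {"grip": 2.4, "tx": 0, "ty": 0, "tz": 0, "ax": 0, "ay": 0, "az": 0},
    {"grip": 2.4, "tx": 0, "ty": 0, "tz": 0, "ax": 0, "ay": 0, "az": 0},
    {"grip": 2.4, "tx": 0, "ty": 0, "tz": 0, "ax": 0, "ay": 0, "az": 0},
    {"grip": 2.4, "tx": 0, "ty": 0, "tz": 0, "ax": 0, "ay": 0, "az": 0},
    {"grip": 2.4, "tx": 0, "ty": 0, "tz": 0, "ax": 0, "ay": 0, "az": 0},
    {"grip": 2.4, "tx": 0, "ty": 0, "tz": 0, "ax": 0, "ay": 0, "az": 0},
    {"grip": 2.4, "tx": 0, "ty": 0, "tz": 0, "ax": 0, "ay": 0, "az": 0},
  ],
  newtons=40,
)

```text
time: 2.7
tool_pos: [463.6, -1.0, 49.1]
tcp_rot: [180.0, 0.0, 90.1]
ft_force: [-1.1, -0.0, 4.6]
finger_gap: 27.2
```

Request:
step_arm(
  plan=[
    {"grip": 2.0, "tx": 0, "ty": 0, "tz": -0.5, "ax": 0, "ay": 0, "az": 0},
    {"grip": 2.0, "tx": 0, "ty": 0, "tz": -2, "ax": 0, "ay": 0, "az": 0},
    {"grip": 2.0, "tx": 0, "ty": 0, "tz": -2.5, "ax": 0, "ay": 0, "az": 0},
    {"grip": 2.0, "tx": 0, "ty": 0, "tz": -1.5, "ax": 0, "ay": 0, "az": 0},
    {"grip": 2.0, "tx": 0, "ty": 0, "tz": 0, "ax": 0, "ay": 0, "az": 0},
  ],
)

```text
time: 3.12
tool_pos: [465.8, -1.2, 117.5]
tcp_rot: [179.6, 0.0, 90.1]
ft_force: [0.2, -0.3, -1.0]
finger_gap: 26.8
```

```bash
python3 h.py 614.3 78.3 110 90;python3 - <<'E'
from h import *
save("scene","a3",(200,100,400,250),4)
E
```

```text
t 3.12 at [465.8  -1.2 117.5] [179.6   0.   90.1] gap 26.8 F [ 0.2 -0.3 -1. ] 5 rows
[{"tx": 1.58, "ty": 2.97, "tz": 0.15}, {"tx": 1.59, "ty": 2.97, "tz": 0.15}, {"tx": 1.58, "ty": 2.98, "tz": 0.15}, {"tx": 1.59, "ty": 2.97, "tz": 0.15}, {"tx": 1.58, "ty": 2.98, "tz": 0.15}]
```

View pics/a3.png

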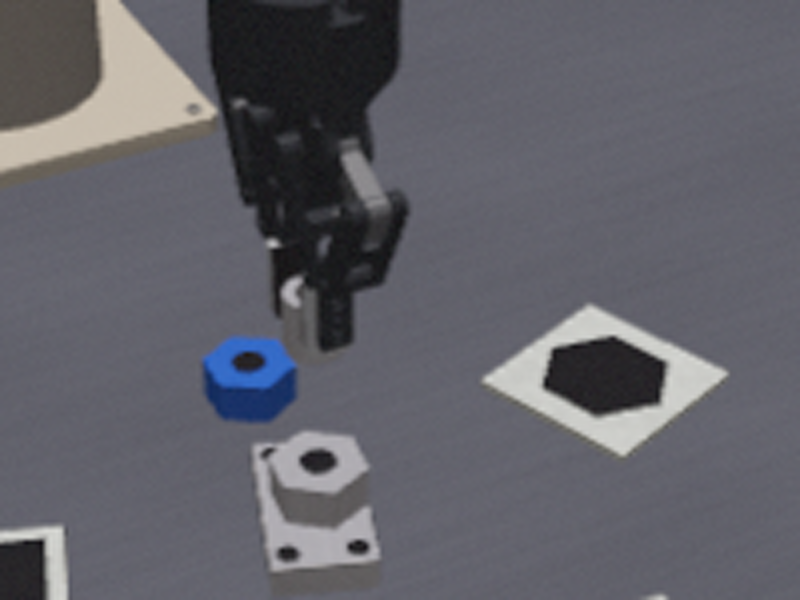

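The bushing is held at crop (318,320), and the bare nut now shows on the plate at (318,475). Next I'll carry the bushing to its pad.

Request:
step_arm(
  plan=[
    {"grip": 2.0, "tx": 1.6, "ty": 3.0, "tz": 0, "ax": 0, "ay": 0, "az": 0},
    {"grip": 2.0, "tx": 1.6, "ty": 3.0, "tz": 0, "ax": 0, "ay": 0, "az": 0},
    {"grip": 2.0, "tx": 1.6, "ty": 3.0, "tz": 0, "ax": 0, "ay": 0, "az": 0},
    {"grip": 2.0, "tx": 1.6, "ty": 3.0, "tz": 0, "ax": 0, "ay": 0, "az": 0},
    {"grip": 2.0, "tx": 1.5, "ty": 2.9, "tz": 0, "ax": 0, "ay": 0, "az": 0},
    {"grip": 2.0, "tx": 0, "ty": 0, "tz": 0, "ax": 0, "ay": 0, "az": 0},
    {"grip": 2.0, "tx": 0, "ty": 0, "tz": 0, "ax": 0, "ay": 0, "az": 0},
  ],
)

```text
time: 3.75
tool_pos: [611.3, 79.1, 110.1]
tcp_rot: [-179.8, 0.0, 90.2]
ft_force: [0.1, -0.7, -0.4]
finger_gap: 26.9
```

```bash
python3 h.py 614.3 78.3 20 90;python3 - <<'E'
from h import *
save("top","a4",(150,60,350,210),4)
for i in range(3): print(sense()["tool_pos"].round(1));snapshot("top")
E
```

```text
t 3.75 at [611.3  79.1 110.1] [-179.8    0.    90.2] gap 26.9 F [ 0.1 -0.7 -0.4] 3 rows
[{"tx": -0.03, "ty": 0.1, "tz": 3.0, "az": 0.1}, {"tx": -0.03, "ty": 0.1, "tz": 3.01, "az": 0.1}, {"tx": -0.02, "ty": 0.1, "tz": 3.0, "az": 0.1}]
[610.7  78.5 110.7]
[610.6  78.2 111.5]
[610.7  77.9 112.2]
```

View pics/a4.png

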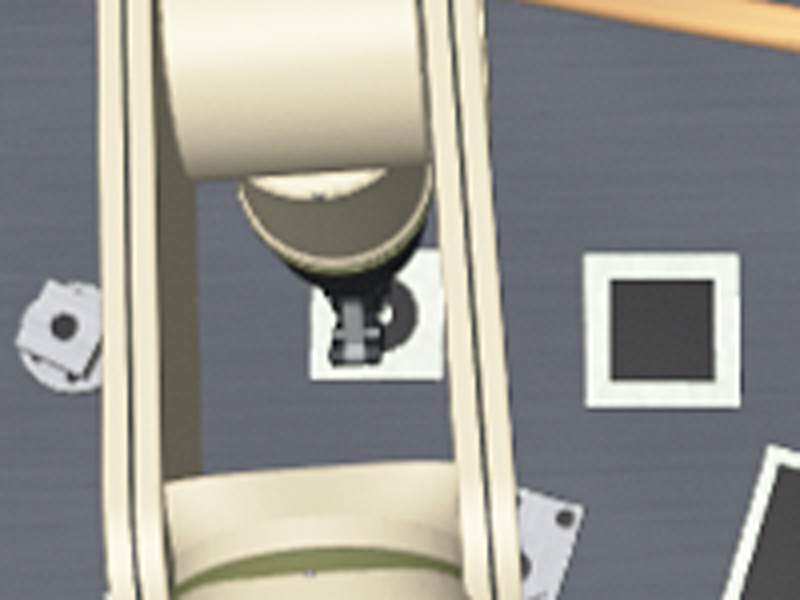

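Request:
step_arm(
  plan=[
    {"grip": 2.0, "tx": 0, "ty": 0.4, "tz": 2, "ax": 0, "ay": 0, "az": 0},
    {"grip": 2.0, "tx": 0, "ty": 0, "tz": 3, "ax": 0, "ay": 0, "az": 0},
    {"grip": 2.0, "tx": 0, "ty": 0, "tz": 2.3, "ax": 0, "ay": 0, "az": 0},
    {"grip": 2.0, "tx": 0, "ty": 0, "tz": 1, "ax": 0, "ay": 0, "az": 0},
    {"grip": 2.0, "tx": 0, "ty": 0, "tz": 0.5, "ax": 0, "ay": 0, "az": 0},
    {"grip": 2.0, "tx": 0, "ty": 0, "tz": 0, "ax": 0, "ay": 0, "az": 0},
    {"grip": 2.0, "tx": 0, "ty": 0, "tz": 0, "ax": 0, "ay": 0, "az": 0},
    {"grip": 2.0, "tx": 0, "ty": 0, "tz": 0, "ax": 0, "ay": 0, "az": 0},
  ],
)

```text
time: 4.62
tool_pos: [617.5, 78.4, 27.5]
tcp_rot: [179.8, -0.0, 90.1]
ft_force: [0.3, -0.2, -1.4]
finger_gap: 27.1
```

```bash
python3 h.py 614.3 78.3 15 90;python3 - <<'E'
from h import *
save("scene","a5",(260,180,460,330),4)
E
```

```text
t 4.62 at [617.5  78.4  27.5] [179.8  -0.   90.1] gap 27.1 F [ 0.3 -0.2 -1.4] 1 rows
[{"tx": -0.01, "ty": -0.32, "tz": 1.25, "az": 0.1}]
```

View pics/a5.png

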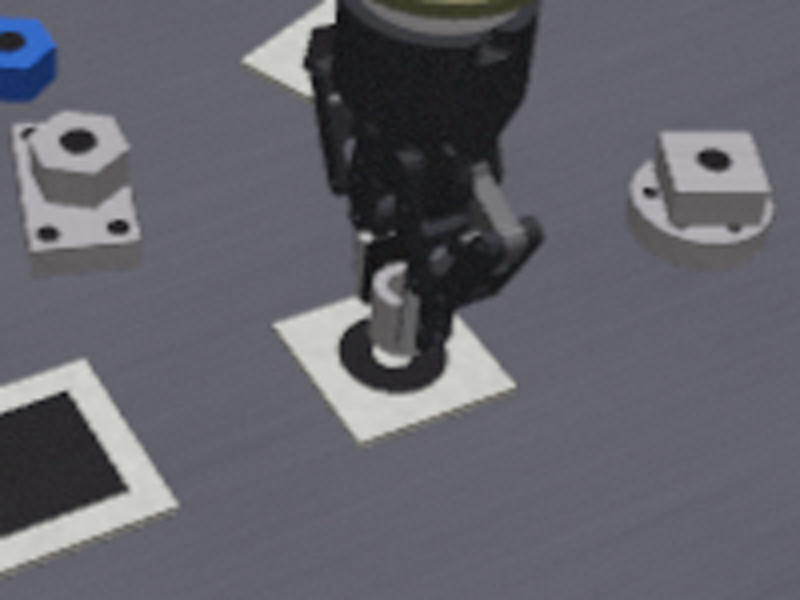

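Request:
step_arm(
  plan=[
    {"grip": 2.0, "tx": 0, "ty": 0, "tz": 0, "ax": 0, "ay": 0, "az": 0},
    {"grip": 2.0, "tx": 0, "ty": 0, "tz": 0, "ax": 0, "ay": 0, "az": 0},
    {"grip": 2.0, "tx": 0, "ty": 0, "tz": 0, "ax": 0, "ay": 0, "az": 0},
    {"grip": 2.0, "tx": 0, "ty": 0, "tz": 0, "ax": 0, "ay": 0, "az": 0},
  ],
)

```text
time: 5.0
tool_pos: [616.1, 78.4, 25.6]
tcp_rot: [180.0, -0.0, 90.1]
ft_force: [0.2, -0.4, -0.8]
finger_gap: 26.9
```

```bash
python3 h.py 614.3 78.3 15 90;python3 - <<'E'
from h import *
save("scene","a6",(330,230,390,275),13)
im=cv2.imread("pics/a6.png")
t=np.radians(np.arange(0,360,5))
p=sense()["tool_pos"]
for z,col in((p[2]-9,(0,0,255)),(p[2]+21,(0,255,0))):
    q=w2p("scene",np.c_[p[0]+14*np.cos(t),p[1]+14*np.sin(t),0*t+z])
    cv2.polylines(im,[np.int32(((q-[330,230])+.5)*13)],True,col,1)
cv2.imwrite("pics/a6o.png",im)
E
```

```text
t 5.0 at [616.1  78.4  25.6] [180.   -0.   90.1] gap 26.9 F [ 0.2 -0.4 -0.8] 1 rows
[{"tx": -0.01, "ty": -0.18, "tz": 1.06, "az": 0.1}]
```

View pics/a6o.png

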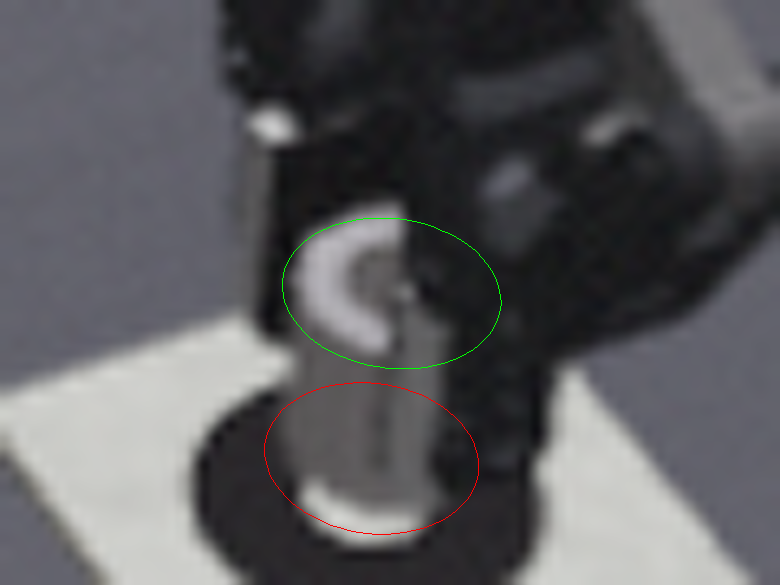

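The bushing hangs over the ring, with its lower rim at about pixel (358,269). It is about 2 mm too far toward +x and +y, so I'll correct and lower.

Request:
step_arm(
  plan=[
    {"grip": 2.0, "tx": -0.15, "ty": -0.15, "tz": 0.4, "ax": 0, "ay": 0, "az": 0},
    {"grip": 2.0, "tx": 0, "ty": 0, "tz": 0.3, "ax": 0, "ay": 0, "az": 0},
    {"grip": 2.0, "tx": 0, "ty": 0, "tz": 0.1, "ax": 0, "ay": 0, "az": 0},
    {"grip": 2.0, "tx": 0, "ty": 0, "tz": 0.1, "ax": 0, "ay": 0, "az": 0},
    {"grip": 2.0, "tx": 0, "ty": 0, "tz": 0, "ax": 0, "ay": 0, "az": 0},
    {"grip": 2.0, "tx": 0, "ty": 0, "tz": 0, "ax": 0, "ay": 0, "az": 0},
    {"grip": 2.0, "tx": 0, "ty": 0, "tz": 0, "ax": 0, "ay": 0, "az": 0},
  ],
)

```text
time: 5.63
tool_pos: [614.6, 76.9, 16.4]
tcp_rot: [180.0, -0.0, 90.1]
ft_force: [0.4, 0.6, -1.0]
finger_gap: 26.6
```

Request:
step_arm(
  plan=[
    {"grip": 2.0, "tx": 0, "ty": 0, "tz": 0.05, "ax": 0, "ay": 0, "az": 0},
    {"grip": 2.0, "tx": 0, "ty": 0, "tz": 0, "ax": 0, "ay": 0, "az": 0},
    {"grip": 2.0, "tx": 0, "ty": 0, "tz": 0, "ax": 0, "ay": 0, "az": 0},
  ],
)

```text
time: 5.88
tool_pos: [614.5, 76.9, 15.9]
tcp_rot: [180.0, 0.0, 90.1]
ft_force: [1.0, -0.1, -1.6]
finger_gap: 27.0
```

Request:
step_arm(
  plan=[
    {"grip": 2.0, "tx": 0, "ty": 0, "tz": 0.1, "ax": 0, "ay": 0, "az": 0},
    {"grip": 2.0, "tx": 0, "ty": 0, "tz": 0, "ax": 0, "ay": 0, "az": 0},
    {"grip": 2.0, "tx": 0, "ty": 0, "tz": 0, "ax": 0, "ay": 0, "az": 0},
  ],
)

```text
time: 6.13
tool_pos: [614.7, 76.9, 15.2]
tcp_rot: [180.0, -0.0, 90.1]
ft_force: [-0.8, 0.2, 2.5]
finger_gap: 26.8
```

```bash
python3 - <<'E'
from h import *
save("scene","a7",(330,230,390,275),13)
E
```

```text
(no output)
```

View pics/a7.png

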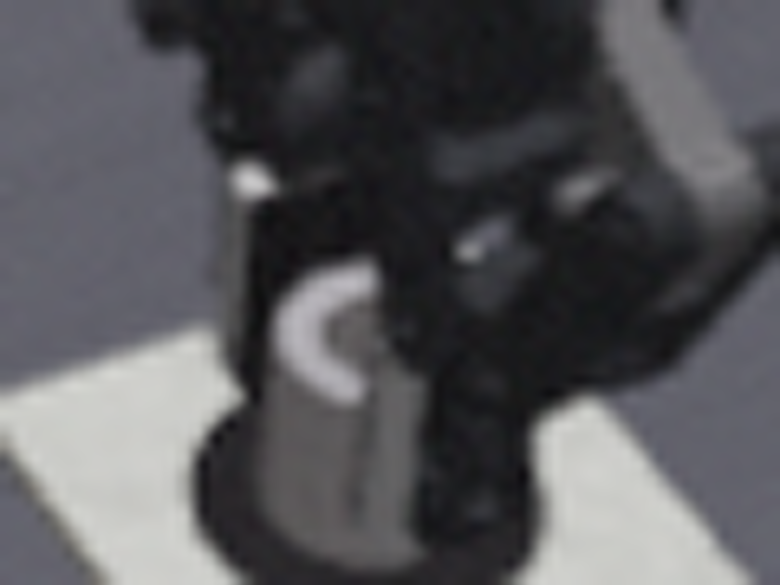

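It's in contact: 2.5 N, and the rim sits in the ring at about (358,273). I'll release.

Request:
step_arm(
  plan=[
    {"grip": 3.5, "tx": 0, "ty": 0, "tz": 0, "ax": 0, "ay": 0, "az": 0},
    {"grip": 5, "tx": 0, "ty": 0, "tz": 0, "ax": 0, "ay": 0, "az": 0},
    {"grip": 6, "tx": 0, "ty": 0, "tz": 0, "ax": 0, "ay": 0, "az": 0},
    {"grip": 6, "tx": 0, "ty": 0, "tz": 0, "ax": 0, "ay": 0, "az": 0},
    {"grip": 6, "tx": 0, "ty": 0, "tz": -1.5, "ax": 0, "ay": 0, "az": 0},
    {"grip": 6, "tx": 0, "ty": 0, "tz": -2.5, "ax": 0, "ay": 0, "az": 0},
    {"grip": 7, "tx": 0, "ty": 0, "tz": -3, "ax": 0, "ay": 0, "az": 0},
    {"grip": 8.5, "tx": 0, "ty": 0, "tz": -3, "ax": 0, "ay": 0, "az": 0},
  ],
)

```text
time: 6.85
tool_pos: [613.6, 76.8, 114.9]
tcp_rot: [-179.9, 0.0, 90.1]
ft_force: [0.2, 0.9, -1.2]
finger_gap: 80.2
```

```bash
python3 h.py 461.5 2 110 114.5;python3 - <<'E'
from h import *
save("scene","a8",(220,170,480,330),3)
E
```

```text
t 6.85 at [613.6  76.8 114.9] [-179.9    0.    90.1] gap 80.2 F [ 0.2  0.9 -1.2] 5 rows
[{"tx": -1.49, "ty": -3.04, "tz": 0.1, "az": -4.9}, {"tx": -1.23, "ty": -3.16, "tz": 0.1, "az": -4.9}, {"tx": -0.95, "ty": -3.26, "tz": 0.1, "az": -4.9}, {"tx": -0.67, "ty": -3.32, "tz": 0.1, "az": -4.9}, {"tx": -0.38, "ty": -3.37, "tz": 0.09, "az": -4.9}]
```

View pics/a8.png

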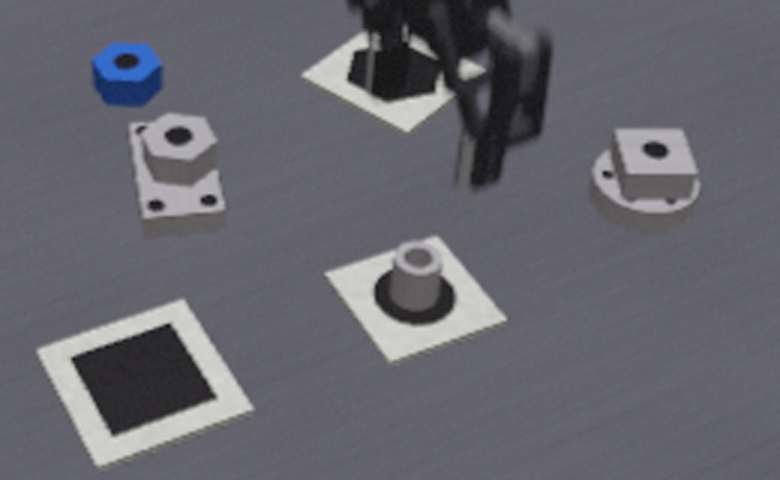

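The bushing stands in its ring at (358,262). Now I'll remeasure the nut.

```bash
python3 - <<'E'
from h import *
im=cv2.imread("pics/a8_full.png")
print(p2w("scene",np.array([178,136])/3+[219.8,169.8],40))
box=(255,200,305,240);k=15
c=cv2.resize(im[200:240,255:305],None,fx=k,fy=k,interpolation=2)
def dr(P,col):
    q=w2p("scene",P);cv2.polylines(c,[np.int32(((q-[255,200])+.5)*k)],True,col,1)
C=p2w("scene",np.array([178,136])/3+[219.8,169.8],40)[0]
for y,col in((-5.5,(0,0,255)),):
    a=np.radians(y+60*np.arange(6));dr(np.c_[C[0]+23.67*np.cos(a),C[1]+23.67*np.sin(a),0*a+40],col)
cv2.imwrite("pics/n1.png",c)
E
```

```text
[[461.0361587    3.88325377  40.        ]]
```

View pics/n1.png

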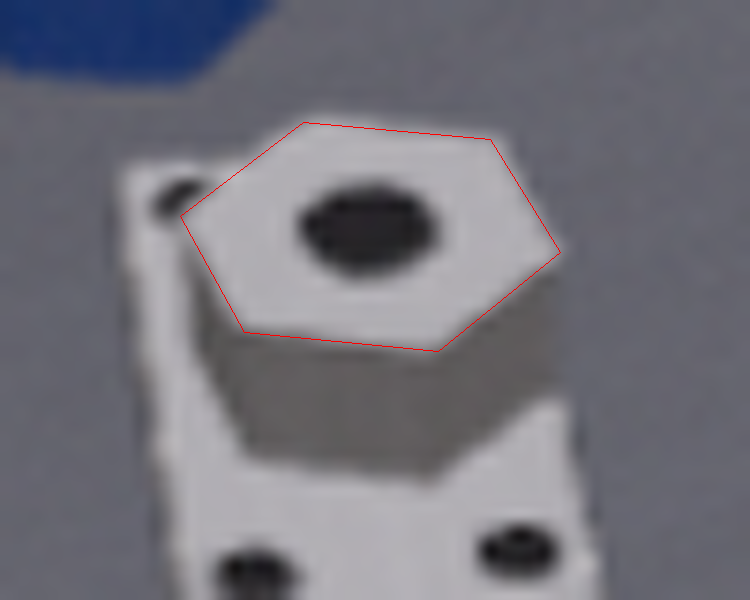

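The hex overlay fits the nut: scene camera centre (461,4), vertices at -5.5°. I'll grip at yaw 54.5, so a +26° turn lines it up with its pad.

```bash
python3 h.py 460.5 3 90 54.5
```

```text
t 6.9 at [617.9  77.1 123.3] [179.5  -0.   90.1] gap 84.8 F [3.7 0.7 5.3] 6 rows
[{"tx": -1.23, "ty": -2.63, "tz": 0.55, "az": 5.9}, {"tx": -1.49, "ty": -2.48, "tz": 0.56, "az": 5.9}, {"tx": -1.74, "ty": -2.32, "tz": 0.55, "az": 5.9}, {"tx": -1.97, "ty": -2.13, "tz": 0.56, "az": 5.9}, {"tx": -2.18, "ty": -1.91, "tz": 0.55, "az": 5.9}, {"tx": -2.36, "ty": -1.68, "tz": 0.56, "az": 5.9}]
```

Request:
step_arm(
  plan=[
    {"grip": 8.5, "tx": -1.2, "ty": -2.6, "tz": 0.3, "ax": 0, "ay": 0, "az": 5.9},
    {"grip": 8.5, "tx": -1.5, "ty": -2.5, "tz": 0.3, "ax": 0, "ay": 0, "az": 5.9},
    {"grip": 8.5, "tx": -1.7, "ty": -2.3, "tz": 0.3, "ax": 0, "ay": 0, "az": 5.9},
    {"grip": 8.5, "tx": -2.0, "ty": -2.1, "tz": 0.3, "ax": 0, "ay": 0, "az": 5.9},
    {"grip": 8.5, "tx": -2.2, "ty": -1.9, "tz": 0.3, "ax": 0, "ay": 0, "az": 5.9},
    {"grip": 8.5, "tx": -2.3, "ty": -1.6, "tz": 0.3, "ax": 0, "ay": 0, "az": 5.9},
    {"grip": 8.5, "tx": 0, "ty": 0, "tz": 0, "ax": 0, "ay": 0, "az": 0},
    {"grip": 8.5, "tx": 0, "ty": 0, "tz": 0, "ax": 0, "ay": 0, "az": 0},
  ],
)

```text
time: 7.57
tool_pos: [457.6, 2.5, 96.3]
tcp_rot: [-180.0, 0.0, 54.7]
ft_force: [0.1, -0.6, 0.4]
finger_gap: 85.2
```

Request:
step_arm(
  plan=[
    {"grip": 8.5, "tx": 0, "ty": 0, "tz": 0, "ax": 0, "ay": 0, "az": 0},
    {"grip": 8.5, "tx": 0, "ty": 0, "tz": 0, "ax": 0, "ay": 0, "az": 0},
    {"grip": 8.5, "tx": 0, "ty": 0, "tz": 0, "ax": 0, "ay": 0, "az": 0},
  ],
)

```text
time: 7.82
tool_pos: [459.8, 3.2, 97.3]
tcp_rot: [179.9, -0.0, 54.8]
ft_force: [0.2, -0.0, -0.1]
finger_gap: 85.1
```

```bash
python3 h.py 460.5 3 24 54.5
```

```text
t 7.82 at [459.8   3.2  97.3] [179.9  -0.   54.8] gap 85.1 F [ 0.2 -0.  -0.1] 2 rows
[{"tx": 0.01, "ty": 0.03, "tz": 3.67, "az": 0.1}, {"tx": 0.01, "ty": 0.04, "tz": 3.66, "az": 0.1}]
```

Request:
step_arm(
  plan=[
    {"grip": 8.5, "tx": 0, "ty": 0, "tz": 2.0, "ax": 0, "ay": 0, "az": 0},
    {"grip": 8.5, "tx": 0, "ty": 0, "tz": 2.5, "ax": 0, "ay": 0, "az": 0},
    {"grip": 8.5, "tx": 0, "ty": 0, "tz": 1.5, "ax": 0, "ay": 0, "az": 0},
    {"grip": 8.5, "tx": 0, "ty": 0, "tz": 0.8, "ax": 0, "ay": 0, "az": 0},
    {"grip": 8.5, "tx": 0, "ty": 0, "tz": 0.4, "ax": 0, "ay": 0, "az": 0},
    {"grip": 8.5, "tx": 0, "ty": 0, "tz": 0, "ax": 0, "ay": 0, "az": 0},
    {"grip": 8.5, "tx": 0, "ty": 0, "tz": 0, "ax": 0, "ay": 0, "az": 0},
    {"grip": 8.5, "tx": 0, "ty": 0, "tz": 0, "ax": 0, "ay": 0, "az": 0},
  ],
)

```text
time: 8.48
tool_pos: [459.8, 2.9, 26.0]
tcp_rot: [179.9, -0.1, 54.7]
ft_force: [1.3, 0.4, -0.2]
finger_gap: 85.0
```

```bash
python3 - <<'E'
from h import *
save("scene","b1",(200,130,400,280),4)
E
python3 h.py 460.5 3 24 54.5
```

```text
t 8.53 at [459.8   2.9  26. ] [ 1.799e+02 -1.000e-01  5.470e+01] gap 85.2 F [-0.6  0.1  0.2] 1 rows
[{"tx": 0.05, "ty": 0.05, "tz": 0.2, "az": 0.2}]
```

View pics/b1.png

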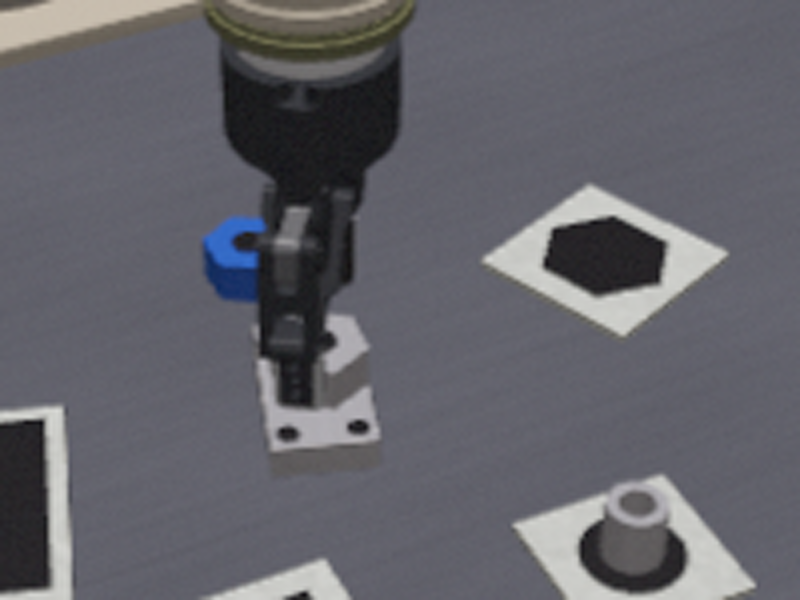

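The near finger at crop (298,380) straddles the nut, above the plate. Closing.

Request:
step_arm(
  plan=[
    {"grip": 3.7, "tx": 0.05, "ty": 0.05, "tz": 0.15, "ax": 0, "ay": 0, "az": 0},
    {"grip": 3.7, "tx": 0, "ty": 0, "tz": 0, "ax": 0, "ay": 0, "az": 0},
    {"grip": 3.7, "tx": 0, "ty": 0, "tz": 0, "ax": 0, "ay": 0, "az": 0},
    {"grip": 3.7, "tx": 0, "ty": 0, "tz": 0, "ax": 0, "ay": 0, "az": 0},
    {"grip": 3.7, "tx": 0, "ty": 0, "tz": 0, "ax": 0, "ay": 0, "az": 0},
    {"grip": 3.7, "tx": 0, "ty": 0, "tz": 0, "ax": 0, "ay": 0, "az": 0},
    {"grip": 3.7, "tx": 0, "ty": 0, "tz": 0, "ax": 0, "ay": 0, "az": 0},
    {"grip": 3.7, "tx": 0, "ty": 0, "tz": 0, "ax": 0, "ay": 0, "az": 0},
  ],
  newtons=50,
)

```text
time: 9.2
tool_pos: [459.9, 3.0, 23.9]
tcp_rot: [179.9, -0.0, 54.7]
ft_force: [0.1, -0.2, 5.6]
finger_gap: 39.6
```

Request:
step_arm(
  plan=[
    {"grip": 3.5, "tx": 0, "ty": 0, "tz": -0.5, "ax": 0, "ay": 0, "az": 0},
    {"grip": 3.5, "tx": 0, "ty": 0, "tz": -1.5, "ax": 0, "ay": 0, "az": 0},
    {"grip": 3.5, "tx": 0, "ty": 0, "tz": -2, "ax": 0, "ay": 0, "az": 0},
    {"grip": 3.5, "tx": 0, "ty": 0, "tz": -1, "ax": 0, "ay": 0, "az": 0},
    {"grip": 3.5, "tx": 0, "ty": 0, "tz": 0, "ax": 0, "ay": 0, "az": 0},
    {"grip": 3.5, "tx": 0, "ty": 0, "tz": 0, "ax": 0, "ay": 0, "az": 0},
    {"grip": 3.5, "tx": 0, "ty": 0, "tz": 0, "ax": 0, "ay": 0, "az": 0},
    {"grip": 3.5, "tx": 0, "ty": 0, "tz": 0, "ax": 0, "ay": 0, "az": 0},
  ],
)

```text
time: 9.87
tool_pos: [458.3, 3.1, 72.0]
tcp_rot: [-179.9, 0.1, 54.7]
ft_force: [0.3, -0.6, -2.7]
finger_gap: 39.9
```

```bash
python3 - <<'E'
from h import *
save("scene","b2",(200,130,400,280),4)
E
python3 h.py 428.4 181.3 75 80.9
```

```text
t 9.92 at [458.3   3.1  72. ] [-1.799e+02  1.000e-01  5.470e+01] gap 40.1 F [-0.3  0.5 -1.8] 5 rows
[{"tx": 2.56, "ty": -2.55, "tz": -0.06, "az": -5.2}, {"tx": 2.78, "ty": -2.3, "tz": -0.06, "az": -5.2}, {"tx": 2.98, "ty": -2.04, "tz": -0.06, "az": -5.2}, {"tx": 3.16, "ty": -1.77, "tz": -0.06, "az": -5.2}, {"tx": 3.3, "ty": -1.47, "tz": -0.06, "az": -5.2}]
```

View pics/b2.png

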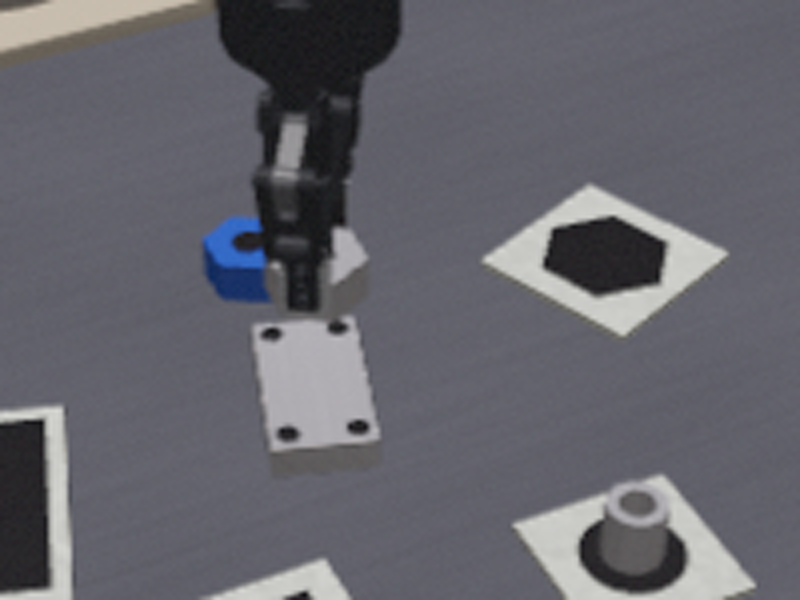

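The nut is lifted (gap 40 mm) and the base plate is bare at crop (318,385). Now to the hex pad.

Request:
step_arm(
  plan=[
    {"grip": 3.5, "tx": 2.6, "ty": -2.5, "tz": 0, "ax": 0, "ay": 0, "az": -5.2},
    {"grip": 3.5, "tx": 2.8, "ty": -2.3, "tz": 0, "ax": 0, "ay": 0, "az": -5.2},
    {"grip": 3.5, "tx": 3.0, "ty": -2.0, "tz": 0, "ax": 0, "ay": 0, "az": -5.2},
    {"grip": 3.5, "tx": 3.1, "ty": -1.8, "tz": 0, "ax": 0, "ay": 0, "az": -5.2},
    {"grip": 3.5, "tx": 3.2, "ty": -1.4, "tz": 0, "ax": 0, "ay": 0, "az": -5.2},
    {"grip": 3.5, "tx": 0, "ty": 0, "tz": 0, "ax": 0, "ay": 0, "az": 0},
    {"grip": 3.5, "tx": 0, "ty": 0, "tz": 0, "ax": 0, "ay": 0, "az": 0},
    {"grip": 3.5, "tx": 0, "ty": 0, "tz": 0, "ax": 0, "ay": 0, "az": 0},
  ],
)

```text
time: 10.58
tool_pos: [430.0, 179.6, 72.6]
tcp_rot: [-179.9, 0.1, 80.7]
ft_force: [0.3, -0.9, -2.1]
finger_gap: 39.7
```

Request:
step_arm(
  plan=[
    {"grip": 3.5, "tx": 0, "ty": 0, "tz": 1, "ax": 0, "ay": 0, "az": 0},
    {"grip": 3.5, "tx": 0, "ty": 0, "tz": 2, "ax": 0, "ay": 0, "az": 0},
    {"grip": 3.5, "tx": 0, "ty": 0, "tz": 1, "ax": 0, "ay": 0, "az": 0},
    {"grip": 3.5, "tx": 0, "ty": 0, "tz": 0.5, "ax": 0, "ay": 0, "az": 0},
    {"grip": 3.5, "tx": 0, "ty": 0, "tz": 0, "ax": 0, "ay": 0, "az": 0},
    {"grip": 3.5, "tx": 0, "ty": 0, "tz": 0, "ax": 0, "ay": 0, "az": 0},
    {"grip": 3.5, "tx": 0, "ty": 0, "tz": 0, "ax": 0, "ay": 0, "az": 0},
    {"grip": 3.5, "tx": 0, "ty": 0, "tz": 0, "ax": 0, "ay": 0, "az": 0},
  ],
)

```text
time: 11.25
tool_pos: [431.4, 179.9, 29.2]
tcp_rot: [179.9, -0.0, 80.7]
ft_force: [0.4, -0.8, -2.2]
finger_gap: 39.9
```

```bash
python3 - <<'E'
from h import *
save("scene","b3",(270,130,420,240),5)
E
python3 h.py 428.4 181.3 12 80.9
```

```text
t 11.3 at [431.3 180.   29.2] [179.9  -0.   80.7] gap 39.9 F [ 0.5 -0.4 -2.2] 1 rows
[{"tx": 0.08, "ty": -0.31, "tz": 1.72, "az": -0.2}]
```

View pics/b3.png

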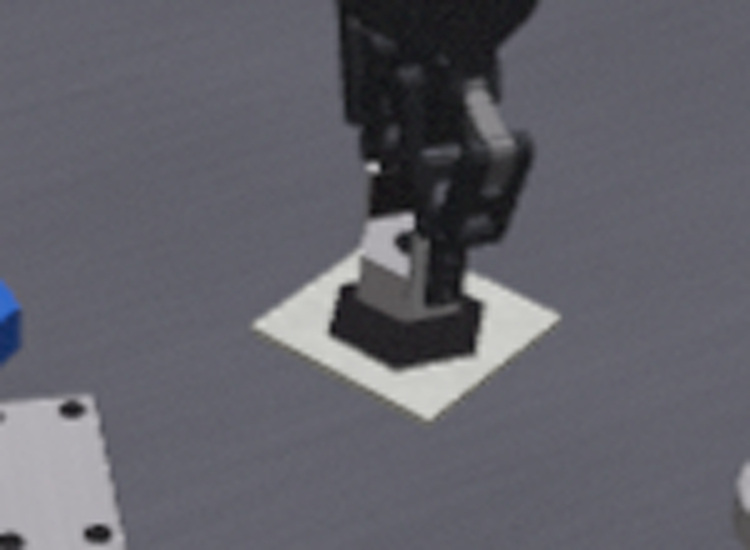

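The nut is aligned above the hexagon (crop 410,300). I'll correct 3 mm in x and lower.

Request:
step_arm(
  plan=[
    {"grip": 3.5, "tx": 0.1, "ty": -0.3, "tz": 0.6, "ax": 0, "ay": 0, "az": 0},
    {"grip": 3.5, "tx": 0, "ty": 0, "tz": 0.5, "ax": 0, "ay": 0, "az": 0},
    {"grip": 3.5, "tx": 0, "ty": 0, "tz": 0.3, "ax": 0, "ay": 0, "az": 0},
    {"grip": 3.5, "tx": 0, "ty": 0, "tz": 0.1, "ax": 0, "ay": 0, "az": 0},
    {"grip": 3.5, "tx": 0, "ty": 0, "tz": 0, "ax": 0, "ay": 0, "az": 0},
    {"grip": 3.5, "tx": 0, "ty": 0, "tz": 0, "ax": 0, "ay": 0, "az": 0},
    {"grip": 3.5, "tx": 0, "ty": 0, "tz": 0, "ax": 0, "ay": 0, "az": 0},
  ],
)

```text
time: 11.88
tool_pos: [427.9, 181.3, 13.4]
tcp_rot: [180.0, -0.0, 80.7]
ft_force: [-0.2, -1.5, -3.0]
finger_gap: 39.6
```

Request:
step_arm(
  plan=[
    {"grip": 3.5, "tx": 0, "ty": 0, "tz": 0.1, "ax": 0, "ay": 0, "az": 0},
    {"grip": 3.5, "tx": 0, "ty": 0, "tz": 0, "ax": 0, "ay": 0, "az": 0},
    {"grip": 3.5, "tx": 0, "ty": 0, "tz": 0, "ax": 0, "ay": 0, "az": 0},
  ],
)

```text
time: 12.13
tool_pos: [427.8, 181.3, 12.3]
tcp_rot: [180.0, -0.0, 80.7]
ft_force: [0.9, 0.1, -3.2]
finger_gap: 39.9
```

Request:
step_arm(
  plan=[
    {"grip": 3.5, "tx": 0, "ty": 0, "tz": 0.1, "ax": 0, "ay": 0, "az": 0},
    {"grip": 3.5, "tx": 0, "ty": 0, "tz": 0, "ax": 0, "ay": 0, "az": 0},
    {"grip": 3.5, "tx": 0, "ty": 0, "tz": 0, "ax": 0, "ay": 0, "az": 0},
  ],
)

```text
time: 12.38
tool_pos: [428.0, 181.4, 11.9]
tcp_rot: [180.0, -0.0, 80.7]
ft_force: [-2.7, -0.7, 5.7]
finger_gap: 39.7
```

```bash
python3 - <<'E'
from h import *
save("scene","b4",(270,130,420,240),5)
E
```

```text
(no output)
```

View pics/b4.png

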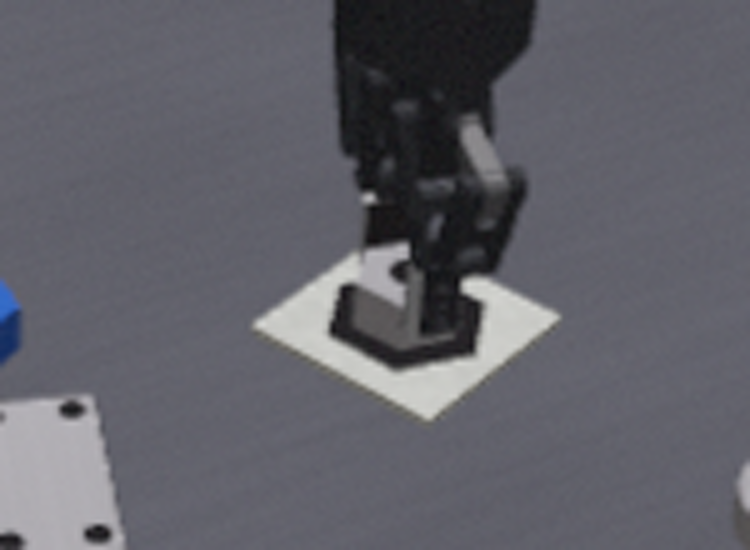

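The nut is on the pad (5.7 N contact) with an even dark border. Release.

Request:
step_arm(
  plan=[
    {"grip": 4.8, "tx": 0, "ty": 0, "tz": 0, "ax": 0, "ay": 0, "az": 0},
    {"grip": 6, "tx": 0, "ty": 0, "tz": 0, "ax": 0, "ay": 0, "az": 0},
    {"grip": 7, "tx": 0, "ty": 0, "tz": 0, "ax": 0, "ay": 0, "az": 0},
    {"grip": 7, "tx": 0, "ty": 0, "tz": 0, "ax": 0, "ay": 0, "az": 0},
    {"grip": 7, "tx": 0, "ty": 0, "tz": -1, "ax": 0, "ay": 0, "az": 0},
    {"grip": 7, "tx": 0, "ty": 0, "tz": -2.5, "ax": 0, "ay": 0, "az": 0},
    {"grip": 8.5, "tx": 0, "ty": 0, "tz": -2.5, "ax": 0, "ay": 0, "az": 0},
    {"grip": 8.5, "tx": 0, "ty": 0, "tz": -1, "ax": 0, "ay": 0, "az": 0},
  ],
)

```text
time: 13.1
tool_pos: [429.7, 181.9, 85.3]
tcp_rot: [179.8, -0.1, 80.7]
ft_force: [0.7, 0.1, 0.9]
finger_gap: 84.8
```

```bash
python3 - <<'E'
from h import *
save("scene","b5",(220,130,420,280),4)
im=cv2.imread("pics/b5_full.png")
cv2.imwrite("pics/b5p.png",cv2.resize(im[195:255,250:310],None,fx=10,fy=10,interpolation=2))
E
python3 h.py 460.9 -0.3 75 161.2
```

```text
t 13.15 at [430.6 182.2  86.3] [179.6  -0.2  80.7] gap 84.6 F [1.4 1.4 2.1] 12 rows
[{"tx": -1.46, "ty": 0.49, "tz": 0.09, "az": -6.7}, {"tx": -1.51, "ty": 0.32, "tz": 0.09, "az": -6.7}, {"tx": -1.53, "ty": 0.14, "tz": 0.09, "az": -6.7}, {"tx": -1.54, "ty": -0.04, "tz": 0.1, "az": -6.7}, {"tx": -1.53, "ty": -0.22, "tz": 0.09, "az": -6.7}, {"tx": -1.49, "ty": -0.39, "tz": 0.1, "az": -6.7}, {"tx": -1.44, "ty": -0.56, "tz": 0.09, "az": -6.7}, {"tx": -1.36, "ty": -0.73, "tz": 0.1, "az": -6.7}]
[{"tx": -1.26, "ty": -0.88, "tz": 0.09, "az": -6.7}, {"tx": -1.15, "ty": -1.02, "tz": 0.1, "az": -6.7}, {"tx": -1.03, "ty": -1.15, "tz": 0.09, "az": -6.7}, {"tx": -0.89, "ty": -1.27, "tz": 0.1, "az": -6.7}]
```

View pics/b5.png

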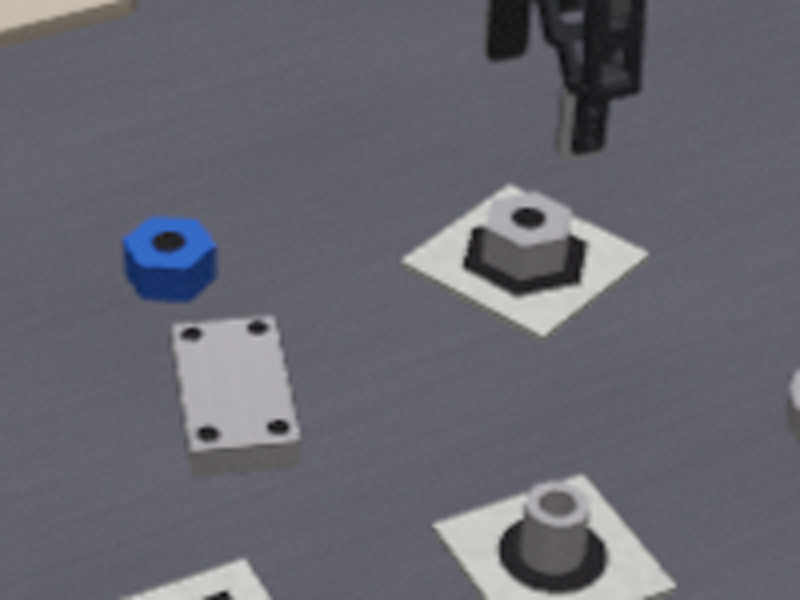

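View pics/b5p.png

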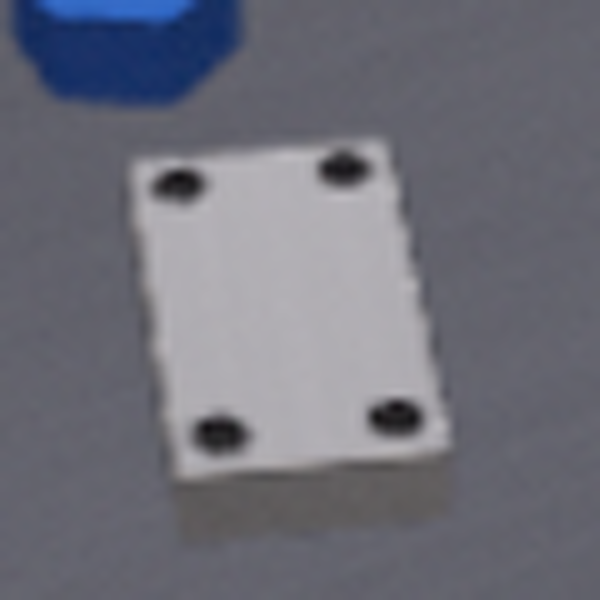

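Nut sits centred on its hexagon (crop 527,245). The blue nut is well away from the plate. Plate pose from its four holes:

```bash
python3 - <<'E'
from h import *
q=np.array([[179,185],[344,168],[397,417],[220,434]])/10+[249.5,194.5]
X=p2w("scene",q,18);print(X.round(1),X.mean(0).round(1))
for a,b in((3,0),(2,1)):
    d=X[a]-X[b];print(np.hypot(*d[:2]),np.degrees(np.arctan2(d[1],d[0])))
print(p2w("top",[274.5,249],22),p2w("scene",[262,190],22))
E
```

```text
[[421.1  -2.1  18. ]
 [430.8  28.5  18. ]
 [499.3   5.3  18. ]
 [488.9 -25.4  18. ]] [460.    1.6  18. ]
71.75859643136165 -18.979339332493037
72.35816811927607 -18.696539673971607
[[353.90989091  13.13685744  22.        ]] [[354.23472587  17.08389617  22.        ]]
```

Request:
step_arm(
  plan=[
    {"grip": 8.5, "tx": -1.5, "ty": 0.5, "tz": 0, "ax": 0, "ay": 0, "az": -6.7},
    {"grip": 8.5, "tx": -1.5, "ty": 0.3, "tz": 0, "ax": 0, "ay": 0, "az": -6.7},
    {"grip": 8.5, "tx": -1.5, "ty": 0.1, "tz": 0, "ax": 0, "ay": 0, "az": -6.7},
    {"grip": 8.5, "tx": -1.5, "ty": 0, "tz": 0, "ax": 0, "ay": 0, "az": -6.7},
    {"grip": 8.5, "tx": -1.5, "ty": -0.2, "tz": 0, "ax": 0, "ay": 0, "az": -6.7},
    {"grip": 8.5, "tx": -1.5, "ty": -0.4, "tz": 0, "ax": 0, "ay": 0, "az": -6.7},
    {"grip": 8.5, "tx": -1.4, "ty": -0.6, "tz": 0, "ax": 0, "ay": 0, "az": -6.7},
    {"grip": 8.5, "tx": -1.4, "ty": -0.7, "tz": 0, "ax": 0, "ay": 0, "az": -6.7},
  ],
)

```text
time: 13.82
tool_pos: [447.1, 59.5, 80.6]
tcp_rot: [-180.0, -0.0, 134.6]
ft_force: [-0.6, -0.9, 0.5]
finger_gap: 84.7
```

Request:
step_arm(
  plan=[
    {"grip": 8.5, "tx": -1.3, "ty": -0.9, "tz": 0, "ax": 0, "ay": 0, "az": -6.7},
    {"grip": 8.5, "tx": -1.1, "ty": -1.0, "tz": 0, "ax": 0, "ay": 0, "az": -6.7},
    {"grip": 8.5, "tx": -1.0, "ty": -1.2, "tz": 0, "ax": 0, "ay": 0, "az": -6.7},
    {"grip": 8.5, "tx": -0.9, "ty": -1.3, "tz": 0, "ax": 0, "ay": 0, "az": -6.7},
    {"grip": 8.5, "tx": 0, "ty": 0, "tz": 0, "ax": 0, "ay": 0, "az": 0},
    {"grip": 8.5, "tx": 0, "ty": 0, "tz": 0, "ax": 0, "ay": 0, "az": 0},
    {"grip": 8.5, "tx": 0, "ty": 0, "tz": 0, "ax": 0, "ay": 0, "az": 0},
    {"grip": 8.5, "tx": 0, "ty": 0, "tz": 0, "ax": 0, "ay": 0, "az": 0},
  ],
)

```text
time: 14.48
tool_pos: [456.8, -0.4, 81.0]
tcp_rot: [180.0, -0.0, 161.0]
ft_force: [-0.4, 0.3, 0.1]
finger_gap: 85.0
```

```bash
python3 h.py 460 0 4 161.2
```

```text
t 14.48 at [ 4.568e+02 -4.000e-01  8.100e+01] [180.  -0. 161.] gap 85.0 F [-0.4  0.3  0.1] 3 rows
[{"tx": -0.1, "ty": 0.05, "tz": 2.57, "az": -0.1}, {"tx": -0.1, "ty": 0.05, "tz": 2.56, "az": -0.1}, {"tx": -0.09, "ty": 0.04, "tz": 2.57, "az": -0.1}]
```

Request:
step_arm(
  plan=[
    {"grip": 8.5, "tx": -0.3, "ty": 0.15, "tz": 2.0, "ax": 0, "ay": 0, "az": 0},
    {"grip": 8.5, "tx": 0, "ty": 0, "tz": 2.5, "ax": 0, "ay": 0, "az": 0},
    {"grip": 8.5, "tx": 0, "ty": 0, "tz": 1.7, "ax": 0, "ay": 0, "az": 0},
    {"grip": 8.5, "tx": 0, "ty": 0, "tz": 0.8, "ax": 0, "ay": 0, "az": 0},
    {"grip": 8.5, "tx": 0, "ty": 0, "tz": 0.4, "ax": 0, "ay": 0, "az": 0},
    {"grip": 8.5, "tx": 0, "ty": 0, "tz": 0, "ax": 0, "ay": 0, "az": 0},
    {"grip": 8.5, "tx": 0, "ty": 0, "tz": 0, "ax": 0, "ay": 0, "az": 0},
    {"grip": 8.5, "tx": 0, "ty": 0, "tz": 0, "ax": 0, "ay": 0, "az": 0},
  ],
)

```text
time: 15.15
tool_pos: [461.5, -0.7, 8.6]
tcp_rot: [180.0, 0.1, 161.1]
ft_force: [-0.2, -0.4, -0.1]
finger_gap: 84.8
```

```bash
python3 - <<'E'
from h import *
save("scene","d1",(200,130,400,280),4)
E
python3 h.py 460 0 4 161.2
```

```text
t 15.2 at [461.6  -0.7   8.6] [1.800e+02 1.000e-01 1.611e+02] gap 85.1 F [-1.1 -0.1 -0.2] 1 rows
[{"tx": 0.17, "ty": 0.02, "tz": 0.46, "az": -0.1}]
```

View pics/d1.png

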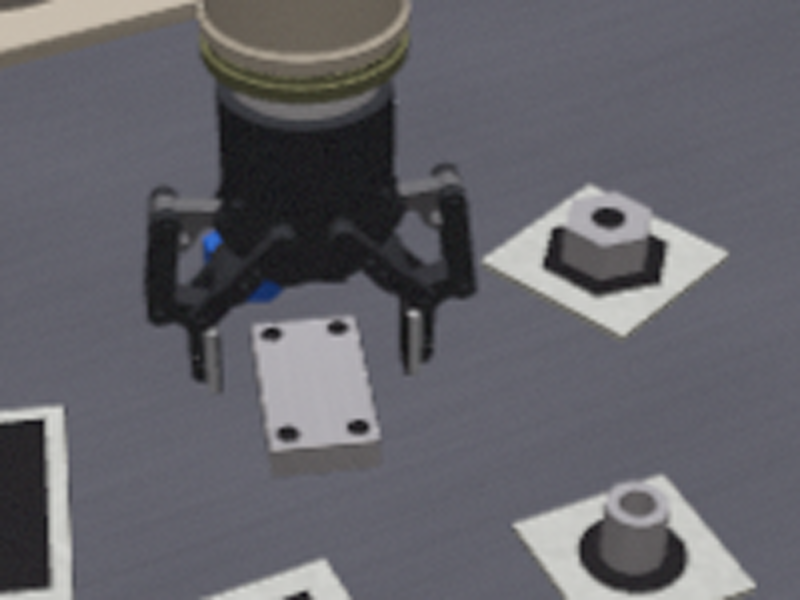

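The fingers at crop (208,355) and (418,340) straddle the plate evenly.

Request:
step_arm(
  plan=[
    {"grip": 6.5, "tx": 0.1, "ty": 0, "tz": 0.3, "ax": 0, "ay": 0, "az": 0},
    {"grip": 5.8, "tx": 0, "ty": 0, "tz": 0.15, "ax": 0, "ay": 0, "az": 0},
    {"grip": 5.4, "tx": 0, "ty": 0, "tz": 0, "ax": 0, "ay": 0, "az": 0},
    {"grip": 4.6, "tx": 0, "ty": 0, "tz": 0, "ax": 0, "ay": 0, "az": 0},
    {"grip": 4.6, "tx": 0, "ty": 0, "tz": 0, "ax": 0, "ay": 0, "az": 0},
    {"grip": 4.6, "tx": 0, "ty": 0, "tz": 0, "ax": 0, "ay": 0, "az": 0},
    {"grip": 4.6, "tx": 0, "ty": 0, "tz": 0, "ax": 0, "ay": 0, "az": 0},
    {"grip": 4.6, "tx": 0, "ty": 0, "tz": 0, "ax": 0, "ay": 0, "az": 0},
  ],
  newtons=90,
)

```text
time: 15.87
tool_pos: [459.5, -0.2, 3.3]
tcp_rot: [180.0, -0.0, 161.1]
ft_force: [-3.5, 1.0, 7.7]
finger_gap: 47.7
```

```bash
python3 - <<'E'
from h import *
save("scene","d2",(200,130,400,280),4)
E
python3 h.py 460 0 4 161.2
```

```text
t 15.92 at [ 4.595e+02 -2.000e-01  3.400e+00] [180.   -0.  161.1] gap 47.8 F [-3.2  0.5  7.4] 1 rows
[{"tx": -0.04, "ty": 0.04, "tz": -0.06, "az": -0.1}]
```

View pics/d2.png

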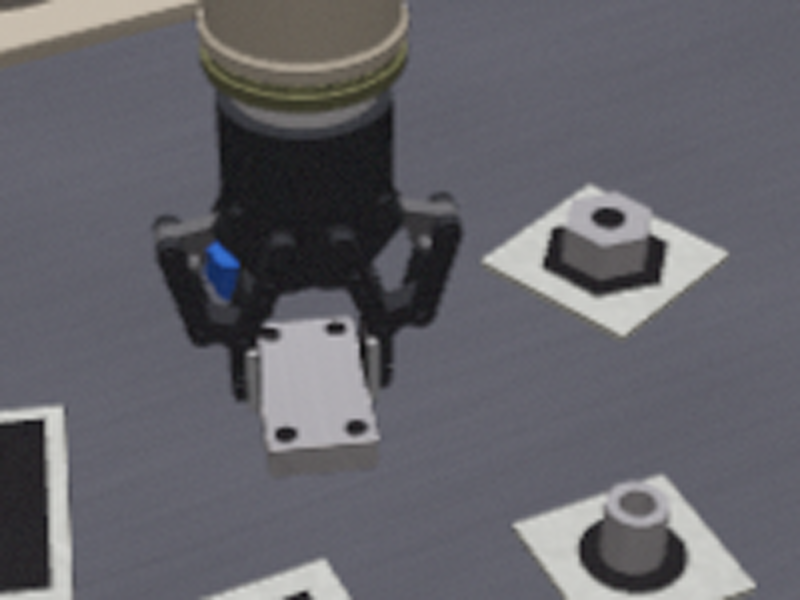

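Plate gripped (gap 47.7 mm). I'll lift it 40 mm.

Request:
step_arm(
  plan=[
    {"grip": 4.5, "tx": 0, "ty": 0, "tz": -0.3, "ax": 0, "ay": 0, "az": 0},
    {"grip": 4.5, "tx": 0, "ty": 0, "tz": -0.8, "ax": 0, "ay": 0, "az": 0},
    {"grip": 4.5, "tx": 0, "ty": 0, "tz": -1.2, "ax": 0, "ay": 0, "az": 0},
    {"grip": 4.5, "tx": 0, "ty": 0, "tz": -1.2, "ax": 0, "ay": 0, "az": 0},
    {"grip": 4.5, "tx": 0, "ty": 0, "tz": -0.5, "ax": 0, "ay": 0, "az": 0},
    {"grip": 4.5, "tx": 0, "ty": 0, "tz": 0, "ax": 0, "ay": 0, "az": 0},
    {"grip": 4.5, "tx": 0, "ty": 0, "tz": 0, "ax": 0, "ay": 0, "az": 0},
    {"grip": 4.5, "tx": 0, "ty": 0, "tz": 0, "ax": 0, "ay": 0, "az": 0},
  ],
)

```text
time: 16.58
tool_pos: [458.7, -0.3, 42.0]
tcp_rot: [-180.0, -0.1, 161.1]
ft_force: [0.5, 0.2, -5.9]
finger_gap: 47.8
```

```bash
python3 - <<'E'
from h import *
save("scene","d3",(140,120,360,285),3.6)
E
python3 h.py 457.3 -167.9 42 161.3
```

```text
t 16.63 at [ 4.586e+02 -3.000e-01  4.190e+01] [-1.800e+02 -1.000e-01  1.611e+02] gap 47.9 F [-0.4 -0.4 -5.9] 5 rows
[{"tx": -1.06, "ty": -3.18, "tz": -0.0}, {"tx": -1.06, "ty": -3.18, "tz": -0.0}, {"tx": -1.06, "ty": -3.18, "tz": -0.0}, {"tx": -1.06, "ty": -3.18, "tz": -0.01}, {"tx": -1.06, "ty": -3.18, "tz": -0.0}]
```

View pics/d3.png

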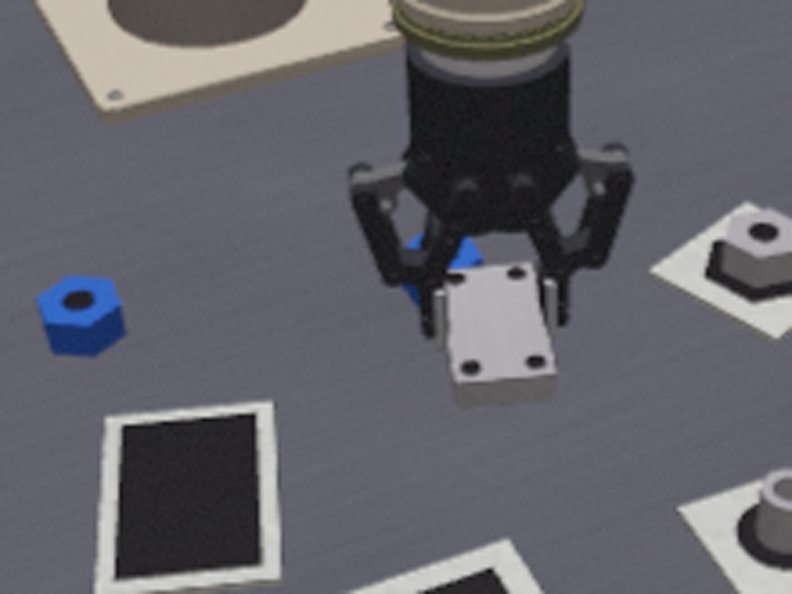

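The plate hangs level at crop (498,320), reading 5.9 N. Over to its pad.

Request:
step_arm(
  plan=[
    {"grip": 4.5, "tx": -0.6, "ty": -2.0, "tz": 0, "ax": 0, "ay": 0, "az": 0},
    {"grip": 4.5, "tx": -1.1, "ty": -3.2, "tz": 0, "ax": 0, "ay": 0, "az": 0},
    {"grip": 4.5, "tx": -1.1, "ty": -3.2, "tz": 0, "ax": 0, "ay": 0, "az": 0},
    {"grip": 4.5, "tx": -1.0, "ty": -3.2, "tz": 0, "ax": 0, "ay": 0, "az": 0},
    {"grip": 4.5, "tx": -0.9, "ty": -2.6, "tz": 0, "ax": 0, "ay": 0, "az": -0.2},
    {"grip": 4.5, "tx": -0.6, "ty": -1.7, "tz": 0, "ax": 0, "ay": 0, "az": 0},
    {"grip": 4.5, "tx": 0, "ty": 0, "tz": 0, "ax": 0, "ay": 0, "az": 0},
    {"grip": 4.5, "tx": 0, "ty": 0, "tz": 0, "ax": 0, "ay": 0, "az": 0},
  ],
)

```text
time: 17.3
tool_pos: [457.5, -168.6, 42.0]
tcp_rot: [180.0, -0.1, 161.2]
ft_force: [-0.0, 1.3, -6.7]
finger_gap: 47.0
```

Request:
step_arm(
  plan=[
    {"grip": 4.5, "tx": 0, "ty": 0, "tz": 0.5, "ax": 0, "ay": 0, "az": 0},
    {"grip": 4.5, "tx": 0, "ty": 0, "tz": 0.7, "ax": 0, "ay": 0, "az": 0},
    {"grip": 4.5, "tx": 0, "ty": 0, "tz": 0.3, "ax": 0, "ay": 0, "az": 0},
    {"grip": 4.5, "tx": 0, "ty": 0, "tz": 0, "ax": 0, "ay": 0, "az": 0},
    {"grip": 4.5, "tx": 0, "ty": 0, "tz": 0, "ax": 0, "ay": 0, "az": 0},
    {"grip": 4.5, "tx": 0, "ty": 0, "tz": 0, "ax": 0, "ay": 0, "az": 0},
    {"grip": 4.5, "tx": 0, "ty": 0, "tz": 0, "ax": 0, "ay": 0, "az": 0},
    {"grip": 4.5, "tx": 0, "ty": 0, "tz": 0, "ax": 0, "ay": 0, "az": 0},
  ],
)

```text
time: 17.97
tool_pos: [458.5, -168.0, 28.2]
tcp_rot: [-180.0, 0.0, 161.3]
ft_force: [-0.8, -0.0, -6.2]
finger_gap: 47.6
```

```bash
python3 - <<'E'
from h import *
save("scene","d4",(120,160,280,290),5)
E
python3 h.py 457.3 -167.9 10 161.3
```

```text
t 18.02 at [ 458.4 -168.    28.1] [-180.     0.   161.3] gap 47.5 F [-0.8  0.1 -6.5] 1 rows
[{"tx": 0.11, "ty": -0.03, "tz": 1.81}]
```

View pics/d4.png

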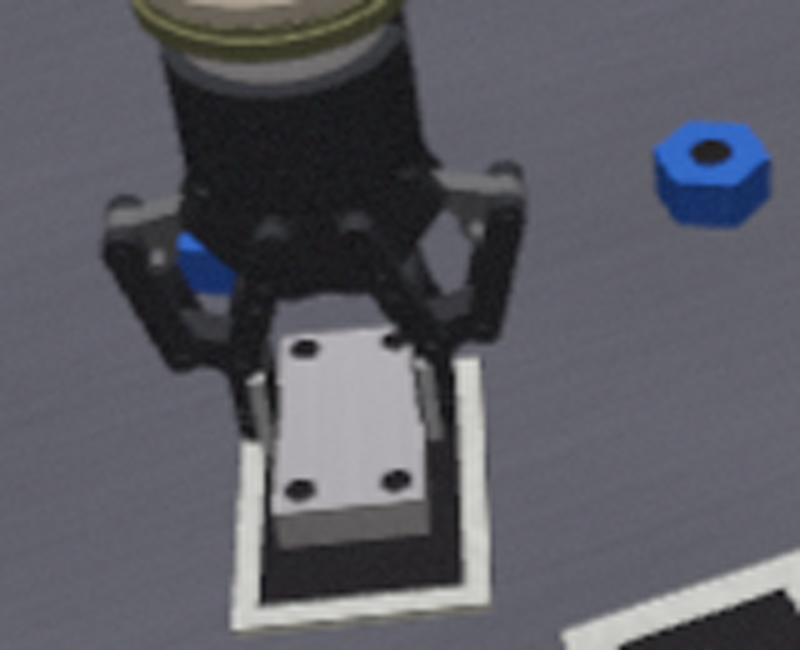

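```bash
python3 - <<'E'
from h import *
q=np.array([[305,347],[396,341],[397,481],[300,489]])/5+[119.5,159.5]
X=p2w("scene",q,42.6);print(X.round(1),X.mean(0).round(1))
for a,b in((3,0),(2,1)):
    d=X[a]-X[b];print(np.hypot(*d[:2]),np.degrees(np.arctan2(d[1],d[0])))
E
```

```text
[[ 418.9 -170.8   42.6]
 [ 430.5 -140.8   42.6]
 [ 498.8 -163.9   42.6]
 [ 487.7 -194.1   42.6]] [ 459.  -167.4   42.6]
72.69938850198288 -18.754085283442095
72.10478475413365 -18.736952232394376
```

Plate (459.0,-167.4) at -18.7°, pad (457.6,-166.9) at -18.7°: shift x by -1.4 mm and lower.

Request:
step_arm(
  plan=[
    {"grip": 4.5, "tx": 0.15, "ty": -0.1, "tz": 0.6, "ax": 0, "ay": 0, "az": 0},
    {"grip": 4.5, "tx": 0, "ty": 0, "tz": 0.5, "ax": 0, "ay": 0, "az": 0},
    {"grip": 4.5, "tx": 0, "ty": 0, "tz": 0.3, "ax": 0, "ay": 0, "az": 0},
    {"grip": 4.5, "tx": 0, "ty": 0, "tz": 0.2, "ax": 0, "ay": 0, "az": 0},
    {"grip": 4.5, "tx": 0, "ty": 0, "tz": 0, "ax": 0, "ay": 0, "az": 0},
    {"grip": 4.5, "tx": 0, "ty": 0, "tz": 0, "ax": 0, "ay": 0, "az": 0},
    {"grip": 4.5, "tx": 0, "ty": 0, "tz": 0, "ax": 0, "ay": 0, "az": 0},
  ],
)

```text
time: 18.6
tool_pos: [456.6, -168.5, 11.9]
tcp_rot: [-180.0, 0.0, 161.3]
ft_force: [0.4, -0.5, -5.9]
finger_gap: 47.5
```

Request:
step_arm(
  plan=[
    {"grip": 4.5, "tx": 0, "ty": 0, "tz": 0.1, "ax": 0, "ay": 0, "az": 0},
    {"grip": 4.5, "tx": 0, "ty": 0, "tz": 0, "ax": 0, "ay": 0, "az": 0},
    {"grip": 4.5, "tx": 0, "ty": 0, "tz": 0, "ax": 0, "ay": 0, "az": 0},
  ],
)

```text
time: 18.85
tool_pos: [456.5, -168.4, 10.9]
tcp_rot: [-180.0, 0.0, 161.3]
ft_force: [-0.1, -0.5, -7.5]
finger_gap: 47.5
```

Request:
step_arm(
  plan=[
    {"grip": 4.5, "tx": 0, "ty": 0, "tz": 0.1, "ax": 0, "ay": 0, "az": 0},
    {"grip": 4.5, "tx": 0, "ty": 0, "tz": 0, "ax": 0, "ay": 0, "az": 0},
    {"grip": 4.5, "tx": 0, "ty": 0, "tz": 0, "ax": 0, "ay": 0, "az": 0},
  ],
)

```text
time: 19.1
tool_pos: [456.4, -168.4, 9.7]
tcp_rot: [-180.0, -0.0, 161.3]
ft_force: [0.4, 0.5, -6.1]
finger_gap: 47.3
```

Request:
step_arm(
  plan=[
    {"grip": 4.5, "tx": 0, "ty": 0, "tz": 0.1, "ax": 0, "ay": 0, "az": 0},
    {"grip": 4.5, "tx": 0, "ty": 0, "tz": 0, "ax": 0, "ay": 0, "az": 0},
    {"grip": 4.5, "tx": 0, "ty": 0, "tz": 0, "ax": 0, "ay": 0, "az": 0},
  ],
)

```text
time: 19.35
tool_pos: [456.6, -168.5, 9.4]
tcp_rot: [-180.0, 0.0, 161.3]
ft_force: [-4.8, 2.1, 5.1]
finger_gap: 47.5
```

Contact. I'll release and rise.

Request:
step_arm(
  plan=[
    {"grip": 5.5, "tx": 0, "ty": 0, "tz": 0, "ax": 0, "ay": 0, "az": 0},
    {"grip": 6.5, "tx": 0, "ty": 0, "tz": 0, "ax": 0, "ay": 0, "az": 0},
    {"grip": 7.5, "tx": 0, "ty": 0, "tz": 0, "ax": 0, "ay": 0, "az": 0},
    {"grip": 7.5, "tx": 0, "ty": 0, "tz": 0, "ax": 0, "ay": 0, "az": 0},
    {"grip": 8.5, "tx": 0, "ty": 0, "tz": -1, "ax": 0, "ay": 0, "az": 0},
    {"grip": 8.5, "tx": 0, "ty": 0, "tz": -2.5, "ax": 0, "ay": 0, "az": 0},
    {"grip": 8.5, "tx": 0, "ty": 0, "tz": -3, "ax": 0, "ay": 0, "az": 0},
    {"grip": 8.5, "tx": 0, "ty": 0, "tz": -2.5, "ax": 0, "ay": 0, "az": 0},
  ],
)

```text
time: 20.02
tool_pos: [456.5, -168.4, 101.0]
tcp_rot: [-180.0, 0.0, 161.3]
ft_force: [0.5, -0.7, -0.7]
finger_gap: 84.9
```

```bash
python3 - <<'E'
from h import *
save("scene","d5",(120,160,280,290),5)
E
python3 h.py 603.4 252.5 100 63
```

```text
t 20.07 at [ 459.7 -170.   106.7] [-179.9    0.5  161.3] gap 84.6 F [ 4.1 -1.   4. ] 15 rows
[{"tx": -0.01, "ty": 2.97, "tz": 0.04, "az": 6.6}, {"tx": 0.34, "ty": 2.96, "tz": 0.04, "az": 6.6}, {"tx": 0.67, "ty": 2.9, "tz": 0.05, "az": 6.6}, {"tx": 1.0, "ty": 2.8, "tz": 0.04, "az": 6.6}, {"tx": 1.32, "ty": 2.67, "tz": 0.05, "az": 6.6}, {"tx": 1.62, "ty": 2.5, "tz": 0.04, "az": 6.6}, {"tx": 1.89, "ty": 2.29, "tz": 0.05, "az": 6.6}, {"tx": 2.14, "ty": 2.06, "tz": 0.04, "az": 6.6}]
[{"tx": 2.37, "ty": 1.8, "tz": 0.05, "az": 6.6}, {"tx": 2.56, "ty": 1.52, "tz": 0.04, "az": 6.6}, {"tx": 2.72, "ty": 1.21, "tz": 0.05, "az": 6.6}, {"tx": 2.84, "ty": 0.9, "tz": 0.04, "az": 6.6}, {"tx": 2.92, "ty": 0.56, "tz": 0.05, "az": 6.6}, {"tx": 2.96, "ty": 0.23, "tz": 0.04, "az": 6.6}, {"tx": 2.97, "ty": -0.12, "tz": 0.05, "az": 6.6}]
```

View pics/d5.png

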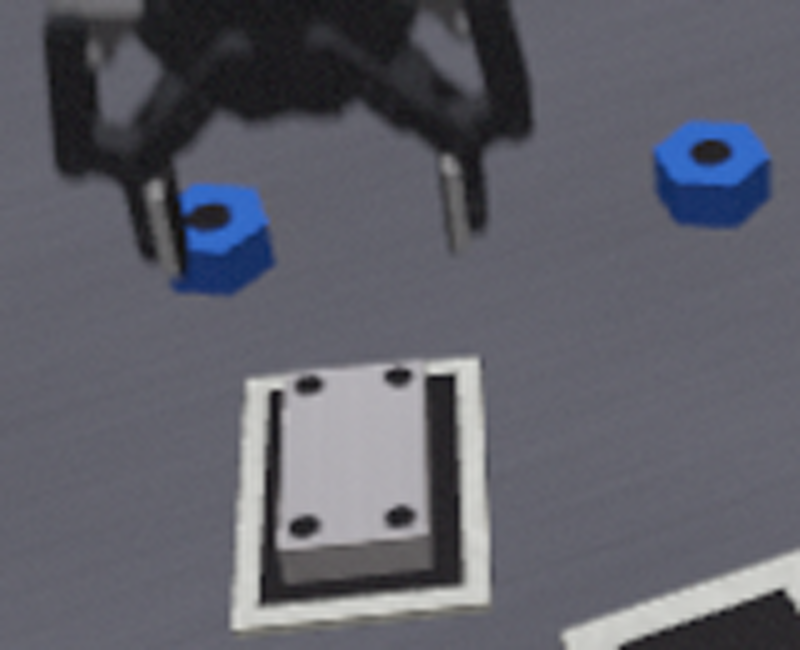

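Plate lies inside its rectangle (crop 355,460). Now to the block, seen in the scene picture at (437,223) on the flange.

Request:
step_arm(
  plan=[
    {"grip": 8.5, "tx": 0, "ty": 3.0, "tz": 0, "ax": 0, "ay": 0, "az": 6.6},
    {"grip": 8.5, "tx": 0.3, "ty": 3.0, "tz": 0, "ax": 0, "ay": 0, "az": 6.6},
    {"grip": 8.5, "tx": 0.7, "ty": 2.9, "tz": 0, "ax": 0, "ay": 0, "az": 6.6},
    {"grip": 8.5, "tx": 1.0, "ty": 2.8, "tz": 0, "ax": 0, "ay": 0, "az": 6.6},
    {"grip": 8.5, "tx": 1.3, "ty": 2.7, "tz": 0, "ax": 0, "ay": 0, "az": 6.6},
    {"grip": 8.5, "tx": 1.6, "ty": 2.5, "tz": 0, "ax": 0, "ay": 0, "az": 6.6},
    {"grip": 8.5, "tx": 1.9, "ty": 2.3, "tz": 0, "ax": 0, "ay": 0, "az": 6.6},
    {"grip": 8.5, "tx": 2.1, "ty": 2.1, "tz": 0, "ax": 0, "ay": 0, "az": 6.6},
  ],
  newtons=50,
)

```text
time: 20.73
tool_pos: [535.0, 58.9, 99.6]
tcp_rot: [179.9, 0.0, 108.2]
ft_force: [0.6, 0.6, 0.1]
finger_gap: 84.9
```

Request:
step_arm(
  plan=[
    {"grip": 8.5, "tx": 2.4, "ty": 1.8, "tz": 0, "ax": 0, "ay": 0, "az": 6.6},
    {"grip": 8.5, "tx": 2.5, "ty": 1.5, "tz": 0, "ax": 0, "ay": 0, "az": 6.6},
    {"grip": 8.5, "tx": 2.7, "ty": 1.2, "tz": 0, "ax": 0, "ay": 0, "az": 6.6},
    {"grip": 8.5, "tx": 2.8, "ty": 0.9, "tz": 0, "ax": 0, "ay": 0, "az": 6.6},
    {"grip": 8.5, "tx": 2.9, "ty": 0.6, "tz": 0, "ax": 0, "ay": 0, "az": 6.6},
    {"grip": 8.5, "tx": 3.0, "ty": 0.2, "tz": 0, "ax": 0, "ay": 0, "az": 6.6},
    {"grip": 8.5, "tx": 2.9, "ty": -0.1, "tz": 0, "ax": 0, "ay": 0, "az": 6.6},
    {"grip": 8.5, "tx": 0, "ty": 0, "tz": 0, "ax": 0, "ay": 0, "az": 0},
  ],
)

```text
time: 21.4
tool_pos: [602.2, 258.1, 99.5]
tcp_rot: [180.0, -0.2, 62.0]
ft_force: [0.2, -0.3, -0.2]
finger_gap: 85.2
```

Request:
step_arm(
  plan=[
    {"grip": 8.5, "tx": 0, "ty": 0, "tz": 0, "ax": 0, "ay": 0, "az": 0},
    {"grip": 8.5, "tx": 0, "ty": 0, "tz": 0, "ax": 0, "ay": 0, "az": 0},
    {"grip": 8.5, "tx": 0, "ty": 0, "tz": 0, "ax": 0, "ay": 0, "az": 0},
    {"grip": 8.5, "tx": 0, "ty": 0, "tz": 0, "ax": 0, "ay": 0, "az": 0},
  ],
)

```text
time: 21.73
tool_pos: [601.3, 252.0, 99.0]
tcp_rot: [180.0, 0.0, 62.3]
ft_force: [-0.3, 0.5, 0.2]
finger_gap: 85.2
```

```bash
python3 - <<'E'
from h import *
save("scene","e1",(410,190,470,250),10)
E
python3 h.py 603.4 252.8 24 62.5
```

```text
t 21.78 at [601.3 252.1  99. ] [180.    0.   62.3] gap 85.0 F [-0.3 -0.6  0.1] 2 rows
[{"tx": 0.08, "ty": 0.07, "tz": 3.75, "az": -0.1}, {"tx": 0.08, "ty": 0.08, "tz": 3.75, "az": -0.1}]
```

View pics/e1.png

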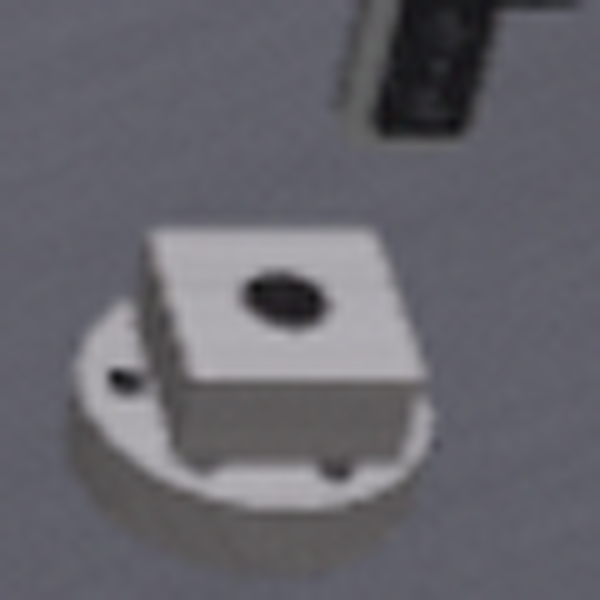

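```bash
python3 - <<'E'
from h import *
f=lambda q:np.array(q)/10+[409.5,189.5]
X=p2w("scene",f([[150,230],[375,230],[427,380],[190,380],[287,300]]),40);print(X.round(1),X[:4].mean(0))
for a,b in((0,1),(3,2),(1,2),(0,3)):
    d=X[b]-X[a];print(np.hypot(*d[:2]),np.degrees(np.arctan2(d[1],d[0])))
X=p2w("scene",f([[75,360],[120,450],[200,500],[280,510],[370,490],[432,425],[85,340]]),18)[:,:2]
A=np.c_[2*X,np.ones(len(X))];s=np.linalg.lstsq(A,(X**2).sum(1),rcond=None)[0];print("flange",s[:2],np.sqrt(s[2]+s[0]**2+s[1]**2))
E
```

```text
[[575.9 247.   40. ]
 [594.7 284.   40. ]
 [632.  264.3  40. ]
 [612.9 226.6  40. ]
 [603.2 256.5  40. ]] [603.90965272 255.47023305  40.        ]
41.506782690014354 63.074795899951305
42.209975769506045 63.09689402742758
42.217704234878774 -27.901750579966002
42.25181180853918 -28.85484400124462
flange [602.69014513 253.61231795] 31.78396471804937
```

Request:
step_arm(
  plan=[
    {"grip": 8.5, "tx": 0.2, "ty": 0.1, "tz": 2.0, "ax": 0, "ay": 0, "az": 0},
    {"grip": 8.5, "tx": 0, "ty": 0, "tz": 2.5, "ax": 0, "ay": 0, "az": 0},
    {"grip": 8.5, "tx": 0, "ty": 0, "tz": 1.6, "ax": 0, "ay": 0, "az": 0},
    {"grip": 8.5, "tx": 0, "ty": 0, "tz": 0.8, "ax": 0, "ay": 0, "az": 0},
    {"grip": 8.5, "tx": 0, "ty": 0, "tz": 0.4, "ax": 0, "ay": 0, "az": 0},
    {"grip": 8.5, "tx": 0, "ty": 0, "tz": 0, "ax": 0, "ay": 0, "az": 0},
    {"grip": 8.5, "tx": 0, "ty": 0, "tz": 0, "ax": 0, "ay": 0, "az": 0},
    {"grip": 8.5, "tx": 0, "ty": 0, "tz": 0, "ax": 0, "ay": 0, "az": 0},
  ],
)

```text
time: 22.45
tool_pos: [604.3, 254.7, 27.6]
tcp_rot: [179.9, -0.1, 62.3]
ft_force: [0.6, -0.6, -0.1]
finger_gap: 84.9
```

```bash
python3 - <<'E'
from h import *
save("scene","e2",(370,130,520,250),5)
E
python3 h.py 603 254 24 62.5
```

```text
t 22.5 at [604.3 254.7  27.5] [ 1.799e+02 -1.000e-01  6.230e+01] gap 85.2 F [0.6 0.5 0.1] 1 rows
[{"tx": -0.12, "ty": -0.08, "tz": 0.35, "az": -0.2}]
```

View pics/e2.png

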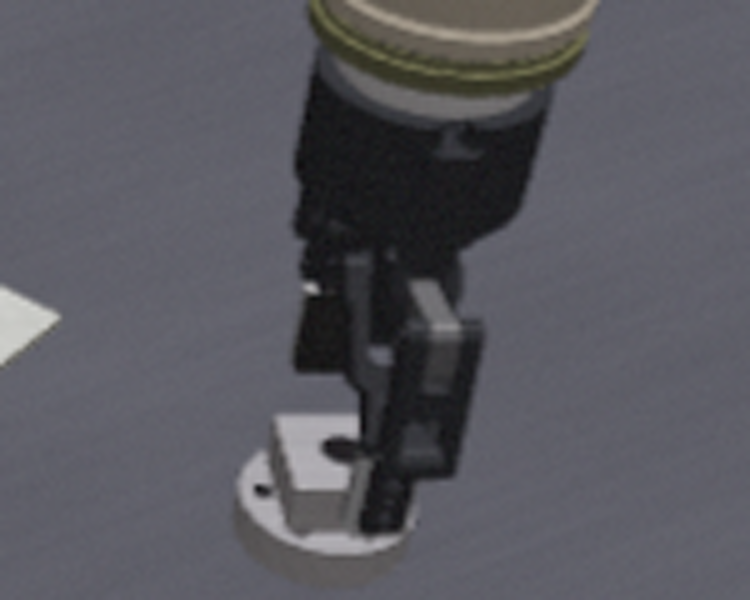

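Request:
step_arm(
  plan=[
    {"grip": 6.5, "tx": -0.1, "ty": 0, "tz": 0.2, "ax": 0, "ay": 0, "az": 0},
    {"grip": 5.5, "tx": 0, "ty": 0, "tz": 0.1, "ax": 0, "ay": 0, "az": 0},
    {"grip": 4.8, "tx": 0, "ty": 0, "tz": 0, "ax": 0, "ay": 0, "az": 0},
    {"grip": 3.8, "tx": 0, "ty": 0, "tz": 0, "ax": 0, "ay": 0, "az": 0},
    {"grip": 3.8, "tx": 0, "ty": 0, "tz": 0, "ax": 0, "ay": 0, "az": 0},
    {"grip": 3.8, "tx": 0, "ty": 0, "tz": 0, "ax": 0, "ay": 0, "az": 0},
    {"grip": 3.8, "tx": 0, "ty": 0, "tz": 0, "ax": 0, "ay": 0, "az": 0},
    {"grip": 3.8, "tx": 0, "ty": 0, "tz": 0, "ax": 0, "ay": 0, "az": 0},
  ],
  newtons=50,
)

```text
time: 23.17
tool_pos: [602.9, 253.6, 23.1]
tcp_rot: [180.0, -0.0, 62.3]
ft_force: [0.2, -0.7, 3.6]
finger_gap: 40.7
```

Request:
step_arm(
  plan=[
    {"grip": 3.6, "tx": 0, "ty": 0, "tz": -0.5, "ax": 0, "ay": 0, "az": 0},
    {"grip": 3.6, "tx": 0, "ty": 0, "tz": -1.5, "ax": 0, "ay": 0, "az": 0},
    {"grip": 3.6, "tx": 0, "ty": 0, "tz": -2, "ax": 0, "ay": 0, "az": 0},
    {"grip": 3.6, "tx": 0, "ty": 0, "tz": -1.5, "ax": 0, "ay": 0, "az": 0},
    {"grip": 3.6, "tx": 0, "ty": 0, "tz": -0.5, "ax": 0, "ay": 0, "az": 0},
    {"grip": 3.6, "tx": 0, "ty": 0, "tz": 0, "ax": 0, "ay": 0, "az": 0},
    {"grip": 3.6, "tx": 0, "ty": 0, "tz": 0, "ax": 0, "ay": 0, "az": 0},
    {"grip": 3.6, "tx": 0, "ty": 0, "tz": 0, "ax": 0, "ay": 0, "az": 0},
  ],
)

```text
time: 23.83
tool_pos: [601.9, 253.2, 81.6]
tcp_rot: [-179.9, 0.1, 62.3]
ft_force: [-0.9, 0.0, -3.1]
finger_gap: 40.9
```

```bash
python3 - <<'E'
from h import *
save("scene","e3",(370,130,520,250),5)
E
python3 h.py 600.5 -87.4 84 88.4
```

```text
t 23.88 at [601.7 253.1  81.3] [-1.799e+02  1.000e-01  6.230e+01] gap 41.3 F [-0.5 -0.6 -2.9] 9 rows
[{"tx": -3.36, "ty": 1.75, "tz": -0.03, "az": -2.9}, {"tx": -3.44, "ty": 1.57, "tz": -0.03, "az": -2.9}, {"tx": -3.52, "ty": 1.4, "tz": -0.03, "az": -2.9}, {"tx": -3.58, "ty": 1.22, "tz": -0.03, "az": -2.9}, {"tx": -3.64, "ty": 1.03, "tz": -0.03, "az": -2.9}, {"tx": -3.69, "ty": 0.85, "tz": -0.03, "az": -2.9}, {"tx": -3.72, "ty": 0.66, "tz": -0.03, "az": -2.9}, {"tx": -3.75, "ty": 0.48, "tz": -0.03, "az": -2.9}]
[{"tx": -3.78, "ty": 0.28, "tz": -0.03, "az": -2.9}]
```

View pics/e3.png

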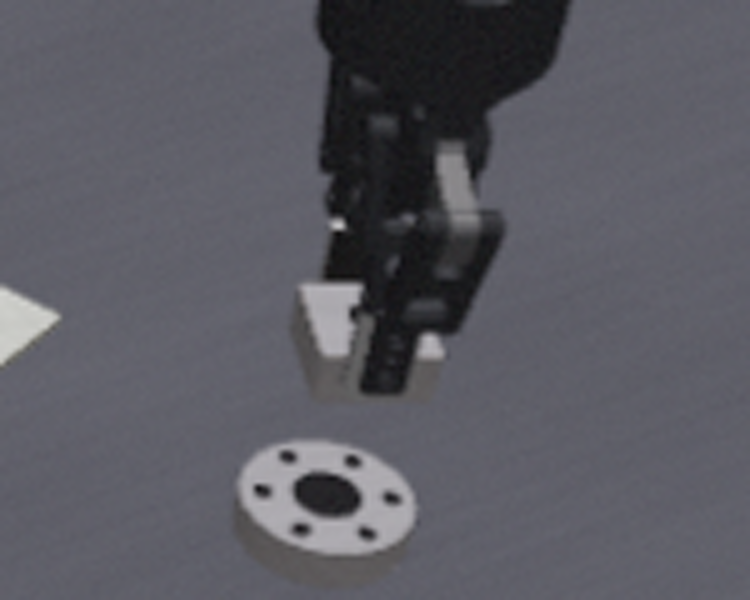

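Block lifted level; the flange is bare at pixel (435,228). Carry the block to the square pad.

Request:
step_arm(
  plan=[
    {"grip": 3.6, "tx": -3.4, "ty": 1.7, "tz": 0, "ax": 0, "ay": 0, "az": -2.9},
    {"grip": 3.6, "tx": -3.4, "ty": 1.6, "tz": 0, "ax": 0, "ay": 0, "az": -2.9},
    {"grip": 3.6, "tx": -3.5, "ty": 1.4, "tz": 0, "ax": 0, "ay": 0, "az": -2.9},
    {"grip": 3.6, "tx": -3.6, "ty": 1.2, "tz": 0, "ax": 0, "ay": 0, "az": -2.9},
    {"grip": 3.6, "tx": -3.6, "ty": 1.0, "tz": 0, "ax": 0, "ay": 0, "az": -2.9},
    {"grip": 3.6, "tx": -3.7, "ty": 0.9, "tz": 0, "ax": 0, "ay": 0, "az": -2.9},
    {"grip": 3.6, "tx": -3.7, "ty": 0.7, "tz": 0, "ax": 0, "ay": 0, "az": -2.9},
    {"grip": 3.6, "tx": -3.8, "ty": 0.5, "tz": 0, "ax": 0, "ay": 0, "az": -2.9},
  ],
)

```text
time: 24.55
tool_pos: [601.0, -50.7, 81.6]
tcp_rot: [-179.9, -0.0, 85.7]
ft_force: [0.6, 0.1, -3.2]
finger_gap: 40.8
```

Request:
step_arm(
  plan=[
    {"grip": 3.6, "tx": -2.5, "ty": 0.2, "tz": 0, "ax": 0, "ay": 0, "az": -2.9},
    {"grip": 3.6, "tx": -1.2, "ty": 0, "tz": 0, "ax": 0, "ay": 0, "az": 0},
    {"grip": 3.6, "tx": 0, "ty": 0, "tz": 0, "ax": 0, "ay": 0, "az": 0},
    {"grip": 3.6, "tx": 0, "ty": 0, "tz": 0, "ax": 0, "ay": 0, "az": 0},
    {"grip": 3.6, "tx": 0, "ty": 0, "tz": 0, "ax": 0, "ay": 0, "az": 0},
    {"grip": 3.6, "tx": 0, "ty": 0, "tz": 0, "ax": 0, "ay": 0, "az": 0},
    {"grip": 3.6, "tx": 0, "ty": 0, "tz": 0, "ax": 0, "ay": 0, "az": 0},
  ],
)

```text
time: 25.13
tool_pos: [601.8, -84.7, 82.6]
tcp_rot: [-180.0, -0.0, 88.5]
ft_force: [0.4, 0.5, -2.5]
finger_gap: 40.3
```

```bash
python3 h.py 600.5 -87.4 27 88.4
```

```text
t 25.13 at [601.8 -84.7  82.6] [-180.    -0.    88.5] gap 40.3 F [ 0.4  0.5 -2.5] 2 rows
[{"tx": -0.13, "ty": -0.06, "tz": 2.78}, {"tx": -0.14, "ty": -0.07, "tz": 2.78}]
```

Request:
step_arm(
  plan=[
    {"grip": 3.6, "tx": -0.2, "ty": -0.1, "tz": 1.5, "ax": 0, "ay": 0, "az": 0},
    {"grip": 3.6, "tx": 0, "ty": 0, "tz": 2, "ax": 0, "ay": 0, "az": 0},
    {"grip": 3.6, "tx": 0, "ty": 0, "tz": 1.2, "ax": 0, "ay": 0, "az": 0},
    {"grip": 3.6, "tx": 0, "ty": 0, "tz": 0.7, "ax": 0, "ay": 0, "az": 0},
    {"grip": 3.6, "tx": 0, "ty": 0, "tz": 0, "ax": 0, "ay": 0, "az": 0},
    {"grip": 3.6, "tx": 0, "ty": 0, "tz": 0, "ax": 0, "ay": 0, "az": 0},
    {"grip": 3.6, "tx": 0, "ty": 0, "tz": 0, "ax": 0, "ay": 0, "az": 0},
    {"grip": 3.6, "tx": 0, "ty": 0, "tz": 0, "ax": 0, "ay": 0, "az": 0},
  ],
)

```text
time: 25.8
tool_pos: [601.8, -88.4, 30.1]
tcp_rot: [179.9, 0.0, 88.4]
ft_force: [-0.2, -0.6, -2.6]
finger_gap: 40.7
```

```bash
python3 - <<'E'
from h import *
save("scene","e4",(200,220,350,340),5)
E
python3 h.py 600.5 -87.4 12 88.4
```

```text
t 25.85 at [601.7 -88.4  30.1] [179.9   0.   88.4] gap 41.1 F [-0.3 -0.2 -3. ] 1 rows
[{"tx": 0.09, "ty": -0.13, "tz": 1.81}]
```

View pics/e4.png

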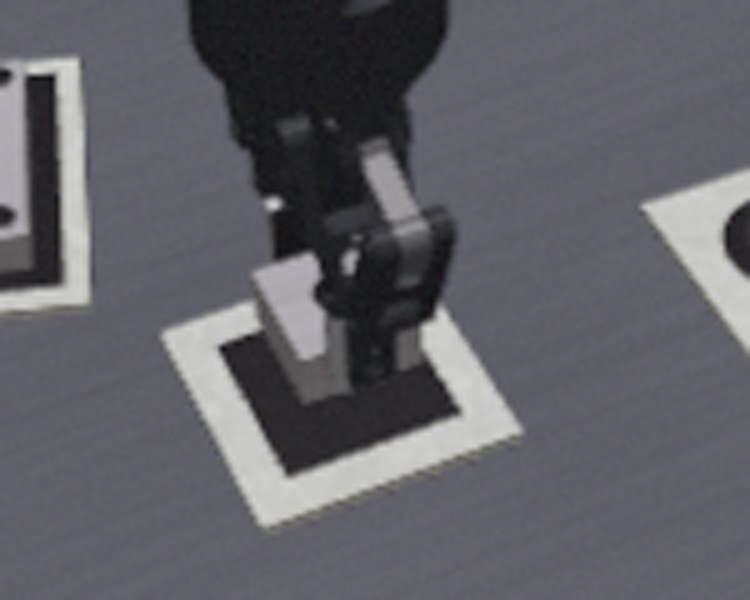

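```bash
python3 - <<'E'
from h import *
f=lambda q:np.array(q)/5+[199.5,219.5]
X=p2w("scene",f([[308,403],[418,366]]),25);T=p2w("scene",f([[252,270],[303,360]]),47)
print(X,T)
a=np.radians(-1.5);R=np.array([[np.cos(a),-np.sin(a)],[np.sin(a),np.cos(a)]])
print(X[0,:2]-R@[21,-21], X[1,:2]-R@[21,21],T[0,:2]-R@[-21,-21],T[1,:2]-R@[21,-21])
E
```

```text
[[ 620.06434312 -105.24276093   25.        ]
 [ 621.86999864  -67.5533804    25.        ]] [[ 579.09164317 -105.45715249   47.        ]
 [ 621.31743008 -106.61597923   47.        ]]
[599.62125521 -83.7002412 ] [600.32747891 -87.99646831] [600.63416291 -85.01406458] [600.87434217 -85.07345949]
```

Block in the scene camera (600.5,-85.5) against pad (600.6,-86.5): good. I'll lower it.

Request:
step_arm(
  plan=[
    {"grip": 3.6, "tx": -0.05, "ty": 0, "tz": 0.6, "ax": 0, "ay": 0, "az": 0},
    {"grip": 3.6, "tx": 0, "ty": 0, "tz": 0.5, "ax": 0, "ay": 0, "az": 0},
    {"grip": 3.6, "tx": 0, "ty": 0, "tz": 0.3, "ax": 0, "ay": 0, "az": 0},
    {"grip": 3.6, "tx": 0, "ty": 0, "tz": 0.2, "ax": 0, "ay": 0, "az": 0},
    {"grip": 3.6, "tx": 0, "ty": 0, "tz": 0, "ax": 0, "ay": 0, "az": 0},
    {"grip": 3.6, "tx": 0, "ty": 0, "tz": 0, "ax": 0, "ay": 0, "az": 0},
    {"grip": 3.6, "tx": 0, "ty": 0, "tz": 0, "ax": 0, "ay": 0, "az": 0},
  ],
)

```text
time: 26.43
tool_pos: [600.9, -88.7, 12.9]
tcp_rot: [180.0, 0.0, 88.4]
ft_force: [-0.1, -0.0, -2.2]
finger_gap: 41.1
```

Request:
step_arm(
  plan=[
    {"grip": 3.6, "tx": 0, "ty": 0, "tz": 0.1, "ax": 0, "ay": 0, "az": 0},
    {"grip": 3.6, "tx": 0, "ty": 0, "tz": 0, "ax": 0, "ay": 0, "az": 0},
    {"grip": 3.6, "tx": 0, "ty": 0, "tz": 0, "ax": 0, "ay": 0, "az": 0},
  ],
)

```text
time: 26.68
tool_pos: [600.8, -88.7, 11.9]
tcp_rot: [180.0, 0.0, 88.4]
ft_force: [0.3, -0.4, -2.4]
finger_gap: 40.9
```

Request:
step_arm(
  plan=[
    {"grip": 3.6, "tx": 0, "ty": 0, "tz": 0.12, "ax": 0, "ay": 0, "az": 0},
    {"grip": 3.6, "tx": 0, "ty": 0, "tz": 0, "ax": 0, "ay": 0, "az": 0},
    {"grip": 3.6, "tx": 0, "ty": 0, "tz": 0, "ax": 0, "ay": 0, "az": 0},
  ],
)

```text
time: 26.93
tool_pos: [601.1, -88.8, 11.1]
tcp_rot: [180.0, 0.0, 88.4]
ft_force: [-2.4, 0.4, 3.4]
finger_gap: 40.8
```

Contact (3.4 N). Release.

Request:
step_arm(
  plan=[
    {"grip": 4.8, "tx": 0, "ty": 0, "tz": 0, "ax": 0, "ay": 0, "az": 0},
    {"grip": 6, "tx": 0, "ty": 0, "tz": 0, "ax": 0, "ay": 0, "az": 0},
    {"grip": 7, "tx": 0, "ty": 0, "tz": 0, "ax": 0, "ay": 0, "az": 0},
    {"grip": 7, "tx": 0, "ty": 0, "tz": 0, "ax": 0, "ay": 0, "az": 0},
    {"grip": 7, "tx": 0, "ty": 0, "tz": -1, "ax": 0, "ay": 0, "az": 0},
    {"grip": 7, "tx": 0, "ty": 0, "tz": -2.5, "ax": 0, "ay": 0, "az": 0},
    {"grip": 8.5, "tx": 0, "ty": 0, "tz": -2.5, "ax": 0, "ay": 0, "az": 0},
    {"grip": 8.5, "tx": 0, "ty": 0, "tz": -1.5, "ax": 0, "ay": 0, "az": 0},
  ],
)

```text
time: 27.6
tool_pos: [602.0, -89.0, 89.1]
tcp_rot: [179.8, 0.0, 88.4]
ft_force: [0.9, 0.1, 0.3]
finger_gap: 84.9
```

```bash
python3 - <<'E'
from h import *
save("scene","e5",(200,220,350,340),5)
print(p2w("scene",np.array([328,494])/5+[369.5,129.5],18))
E
python3 h.py 601 252 83 90
```

```text
[[601.81875075 255.54090304  18.        ]]
t 27.65 at [603.9 -89.4  92.3] [1.796e+02 1.000e-01 8.840e+01] gap 84.9 F [2.9 0.  2.8] 9 rows
[{"tx": 3.79, "ty": -0.14, "tz": 0.1, "az": -0.2}, {"tx": 3.79, "ty": -0.12, "tz": 0.1, "az": -0.2}, {"tx": 3.79, "ty": -0.11, "tz": 0.1, "az": -0.2}, {"tx": 3.79, "ty": -0.1, "tz": 0.1, "az": -0.2}, {"tx": 3.79, "ty": -0.08, "tz": 0.11, "az": -0.2}, {"tx": 3.79, "ty": -0.07, "tz": 0.1, "az": -0.2}, {"tx": 3.8, "ty": -0.06, "tz": 0.11, "az": -0.2}, {"tx": 3.8, "ty": -0.05, "tz": 0.1, "az": -0.2}]
[{"tx": 3.79, "ty": -0.03, "tz": 0.11, "az": -0.2}]
```

View pics/e5.png

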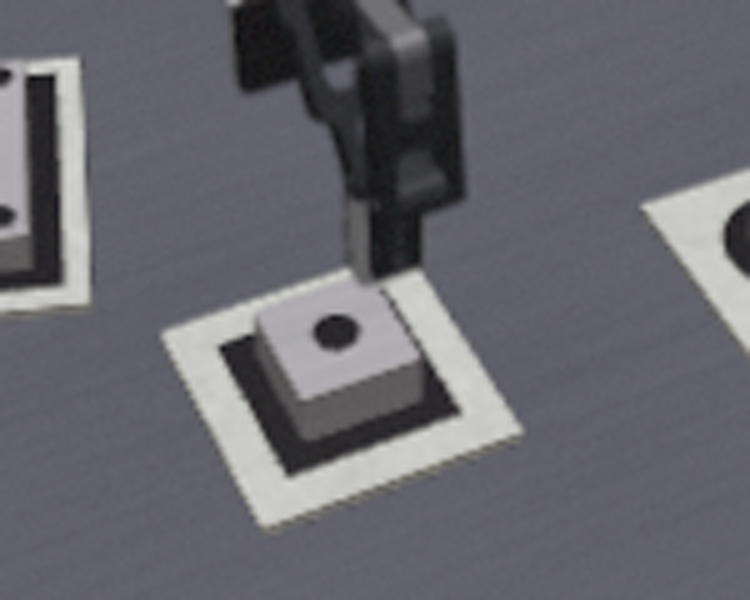

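The block is in its square (crop 340,350). Last part: the flange.

Request:
step_arm(
  plan=[
    {"grip": 8.5, "tx": 3.8, "ty": 0, "tz": 0, "ax": 0, "ay": 0, "az": -0.2},
    {"grip": 8.5, "tx": 3.8, "ty": 0, "tz": 0, "ax": 0, "ay": 0, "az": -0.2},
    {"grip": 8.5, "tx": 3.8, "ty": -0.1, "tz": 0, "ax": 0, "ay": 0, "az": -0.2},
    {"grip": 8.5, "tx": 3.8, "ty": 0, "tz": 0, "ax": 0, "ay": 0, "az": -0.2},
    {"grip": 8.5, "tx": 3.8, "ty": 0, "tz": 0, "ax": 0, "ay": 0, "az": -0.2},
    {"grip": 8.5, "tx": 3.8, "ty": 0, "tz": 0, "ax": 0, "ay": 0, "az": -0.2},
    {"grip": 8.5, "tx": 3.8, "ty": 0, "tz": 0, "ax": 0, "ay": 0, "az": -0.2},
    {"grip": 8.5, "tx": 3.8, "ty": 0, "tz": 0, "ax": 0, "ay": 0, "az": -0.2},
  ],
)

```text
time: 28.32
tool_pos: [604.3, 217.2, 86.1]
tcp_rot: [180.0, -0.0, 90.0]
ft_force: [0.4, -1.0, 0.6]
finger_gap: 85.2
```

Request:
step_arm(
  plan=[
    {"grip": 8.5, "tx": 2.5, "ty": 0, "tz": 0, "ax": 0, "ay": 0, "az": 0},
    {"grip": 8.5, "tx": 1.2, "ty": 0, "tz": 0, "ax": 0, "ay": 0, "az": 0},
    {"grip": 8.5, "tx": 0, "ty": 0, "tz": 0, "ax": 0, "ay": 0, "az": 0},
    {"grip": 8.5, "tx": 0, "ty": 0, "tz": 0, "ax": 0, "ay": 0, "az": 0},
    {"grip": 8.5, "tx": 0, "ty": 0, "tz": 0, "ax": 0, "ay": 0, "az": 0},
    {"grip": 8.5, "tx": 0, "ty": 0, "tz": 0, "ax": 0, "ay": 0, "az": 0},
    {"grip": 8.5, "tx": 0, "ty": 0, "tz": 0, "ax": 0, "ay": 0, "az": 0},
  ],
)

```text
time: 28.9
tool_pos: [604.7, 250.8, 85.6]
tcp_rot: [-180.0, 0.0, 89.9]
ft_force: [-0.3, 0.5, 0.2]
finger_gap: 85.0
```

```bash
python3 - <<'E'
from h import *
save("top","f0",(130,105,210,185),8)
E
python3 h.py 601.3 253 10 90
```

```text
t 28.95 at [604.7 250.9  85.6] [-180.     0.    89.9] gap 85.2 F [-0.7  0.3  0.6] 2 rows
[{"tx": 0.1, "ty": -0.17, "tz": 3.78}, {"tx": 0.11, "ty": -0.17, "tz": 3.78}]
```

View pics/f0_full.png

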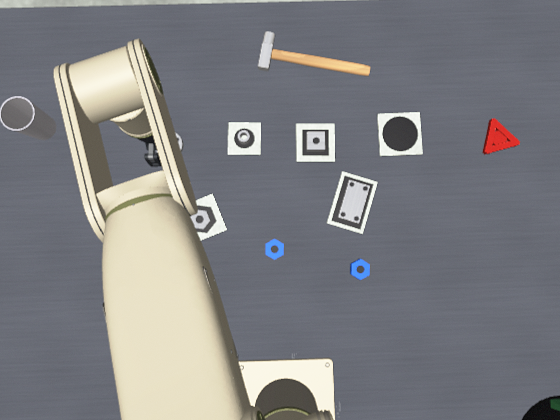

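The top view shows the bushing, block and plate on their pads at (244,138), (316,142) and (352,202). I'll descend over the flange, correcting +2 mm in y and -3.5 mm in x.

Request:
step_arm(
  plan=[
    {"grip": 8.5, "tx": 0.2, "ty": -0.35, "tz": 1.5, "ax": 0, "ay": 0, "az": 0},
    {"grip": 8.5, "tx": 0, "ty": 0, "tz": 2.5, "ax": 0, "ay": 0, "az": 0},
    {"grip": 8.5, "tx": 0, "ty": 0, "tz": 1.5, "ax": 0, "ay": 0, "az": 0},
    {"grip": 8.5, "tx": 0, "ty": 0, "tz": 0.5, "ax": 0, "ay": 0, "az": 0},
    {"grip": 8.5, "tx": 0, "ty": 0, "tz": 0, "ax": 0, "ay": 0, "az": 0},
    {"grip": 8.5, "tx": 0, "ty": 0, "tz": 0, "ax": 0, "ay": 0, "az": 0},
    {"grip": 8.5, "tx": 0, "ty": 0, "tz": 0, "ax": 0, "ay": 0, "az": 0},
    {"grip": 8.5, "tx": 0, "ty": 0, "tz": 0, "ax": 0, "ay": 0, "az": 0},
  ],
)

```text
time: 29.62
tool_pos: [602.1, 254.6, 27.3]
tcp_rot: [179.9, -0.0, 90.0]
ft_force: [-0.8, 1.3, 1.3]
finger_gap: 85.3
```

```bash
python3 - <<'E'
from h import *
save("scene","f1",(370,130,520,250),5)
E
python3 h.py 601.3 253 2 90
```

```text
t 29.67 at [602.  254.6  27.1] [179.9  -0.   90. ] gap 85.0 F [-0.9  0.  -0.4] 1 rows
[{"tx": -0.16, "ty": -0.07, "tz": 2.51}]
```

View pics/f1.png

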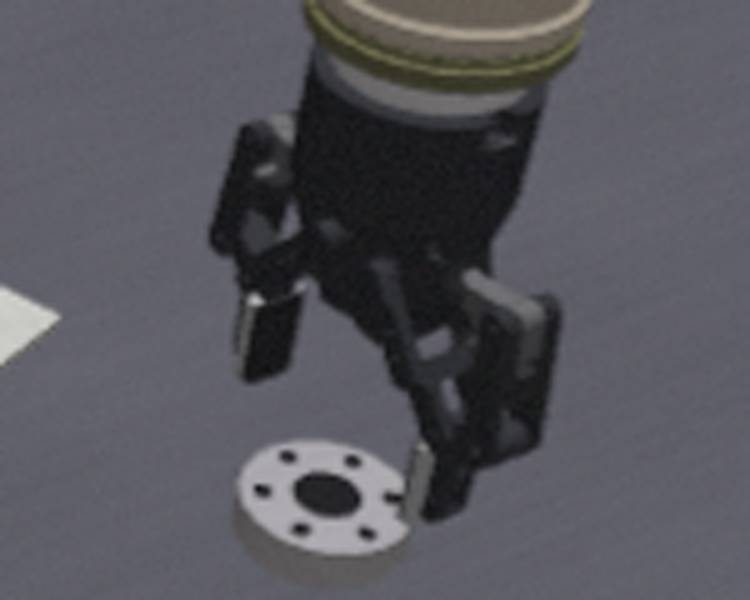

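Both fingers straddle the flange, with about 10 mm each side. I'll lower.

Request:
step_arm(
  plan=[
    {"grip": 8.5, "tx": -0.1, "ty": 0, "tz": 0.7, "ax": 0, "ay": 0, "az": 0},
    {"grip": 8.5, "tx": 0, "ty": 0, "tz": 0.8, "ax": 0, "ay": 0, "az": 0},
    {"grip": 8.5, "tx": 0, "ty": 0, "tz": 0.5, "ax": 0, "ay": 0, "az": 0},
    {"grip": 8.5, "tx": 0, "ty": 0, "tz": 0.3, "ax": 0, "ay": 0, "az": 0},
    {"grip": 8.5, "tx": 0, "ty": 0, "tz": 0, "ax": 0, "ay": 0, "az": 0},
    {"grip": 8.5, "tx": 0, "ty": 0, "tz": 0, "ax": 0, "ay": 0, "az": 0},
    {"grip": 8.5, "tx": 0, "ty": 0, "tz": 0, "ax": 0, "ay": 0, "az": 0},
    {"grip": 8.5, "tx": 0, "ty": 0, "tz": 0, "ax": 0, "ay": 0, "az": 0},
  ],
)

```text
time: 30.33
tool_pos: [601.3, 253.4, 3.0]
tcp_rot: [180.0, -0.0, 90.0]
ft_force: [-1.0, -0.5, -0.2]
finger_gap: 85.0
```

Request:
step_arm(
  plan=[
    {"grip": 7.5, "tx": 0, "ty": 0, "tz": 0, "ax": 0, "ay": 0, "az": 0},
    {"grip": 7.0, "tx": 0, "ty": 0, "tz": 0, "ax": 0, "ay": 0, "az": 0},
    {"grip": 6.6, "tx": 0, "ty": 0, "tz": 0, "ax": 0, "ay": 0, "az": 0},
    {"grip": 6.0, "tx": 0, "ty": 0, "tz": 0, "ax": 0, "ay": 0, "az": 0},
    {"grip": 6.0, "tx": 0, "ty": 0, "tz": 0, "ax": 0, "ay": 0, "az": 0},
    {"grip": 6.0, "tx": 0, "ty": 0, "tz": 0, "ax": 0, "ay": 0, "az": 0},
  ],
  newtons=80,
)

```text
time: 30.83
tool_pos: [602.0, 253.5, 4.1]
tcp_rot: [179.9, -0.0, 90.0]
ft_force: [-1.1, -1.6, 8.0]
finger_gap: 61.2
```

```bash
python3 - <<'E'
from h import *
save("scene","f2",(370,130,520,250),5)
E
python3 h.py 601.3 253 2 90
```

```text
t 30.88 at [602.  253.5   4.1] [179.9  -0.   90. ] gap 61.0 F [-0.3 -0.8  6.9] 1 rows
[{"tx": -0.05, "ty": -0.07, "tz": 0.21}]
```

View pics/f2.png

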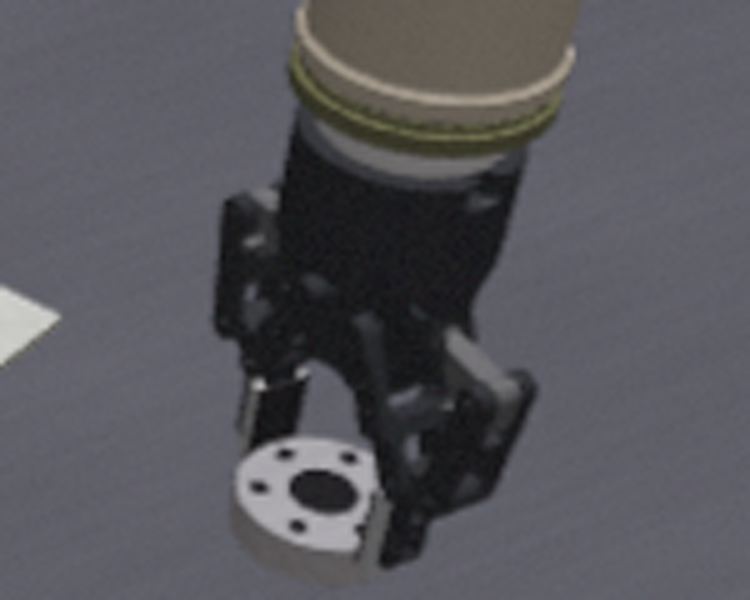

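Gripped (gap 61 mm). Lift.

Request:
step_arm(
  plan=[
    {"grip": 5.8, "tx": 0, "ty": 0, "tz": -0.3, "ax": 0, "ay": 0, "az": 0},
    {"grip": 5.8, "tx": 0, "ty": 0, "tz": -1, "ax": 0, "ay": 0, "az": 0},
    {"grip": 5.8, "tx": 0, "ty": 0, "tz": -2, "ax": 0, "ay": 0, "az": 0},
    {"grip": 5.8, "tx": 0, "ty": 0, "tz": -2.5, "ax": 0, "ay": 0, "az": 0},
    {"grip": 5.8, "tx": 0, "ty": 0, "tz": -1.7, "ax": 0, "ay": 0, "az": 0},
    {"grip": 5.8, "tx": 0, "ty": 0, "tz": -0.5, "ax": 0, "ay": 0, "az": 0},
    {"grip": 5.8, "tx": 0, "ty": 0, "tz": 0, "ax": 0, "ay": 0, "az": 0},
    {"grip": 5.8, "tx": 0, "ty": 0, "tz": 0, "ax": 0, "ay": 0, "az": 0},
  ],
)

```text
time: 31.55
tool_pos: [600.4, 253.1, 81.8]
tcp_rot: [-179.9, 0.0, 90.0]
ft_force: [-0.1, 0.2, -4.5]
finger_gap: 60.5
```

Request:
step_arm(
  plan=[
    {"grip": 5.8, "tx": 0, "ty": 0, "tz": 0, "ax": 0, "ay": 0, "az": 0},
    {"grip": 5.8, "tx": 0, "ty": 0, "tz": 0, "ax": 0, "ay": 0, "az": 0},
    {"grip": 5.8, "tx": 0, "ty": 0, "tz": 0, "ax": 0, "ay": 0, "az": 0},
  ],
)

```text
time: 31.8
tool_pos: [599.9, 252.9, 80.8]
tcp_rot: [-179.8, 0.1, 90.0]
ft_force: [-0.3, 0.3, -3.3]
finger_gap: 60.6
```

```bash
python3 - <<'E'
from h import *
save("scene","f3",(370,100,520,250),4)
E
python3 h.py 615.8 -286.6 82 90
```

```text
t 31.85 at [600.1 253.   81.2] [-179.9    0.    90. ] gap 60.8 F [ 0.2 -0.5 -4.5] 15 rows
[{"tx": -3.6, "ty": 0.1, "tz": -0.01}, {"tx": -3.6, "ty": 0.1, "tz": -0.01}, {"tx": -3.6, "ty": 0.1, "tz": -0.0}, {"tx": -3.6, "ty": 0.1, "tz": -0.01}, {"tx": -3.6, "ty": 0.1, "tz": -0.0}, {"tx": -3.6, "ty": 0.11, "tz": -0.01}, {"tx": -3.6, "ty": 0.1, "tz": -0.0}, {"tx": -3.6, "ty": 0.11, "tz": -0.01}]
[{"tx": -3.59, "ty": 0.1, "tz": -0.0}, {"tx": -3.6, "ty": 0.11, "tz": -0.01}, {"tx": -3.59, "ty": 0.1, "tz": -0.0}, {"tx": -3.6, "ty": 0.11, "tz": -0.01}, {"tx": -3.59, "ty": 0.1, "tz": -0.0}, {"tx": -3.6, "ty": 0.11, "tz": -0.01}, {"tx": -3.59, "ty": 0.1, "tz": -0.0}]
```

View pics/f3.png

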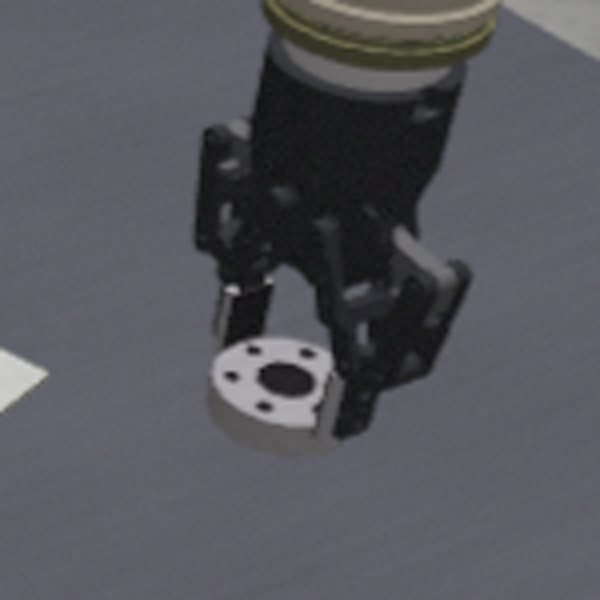

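Request:
step_arm(
  plan=[
    {"grip": 5.8, "tx": -2.0, "ty": 0.1, "tz": 0, "ax": 0, "ay": 0, "az": 0},
    {"grip": 5.8, "tx": -3.6, "ty": 0.1, "tz": 0, "ax": 0, "ay": 0, "az": 0},
    {"grip": 5.8, "tx": -3.6, "ty": 0.1, "tz": 0, "ax": 0, "ay": 0, "az": 0},
    {"grip": 5.8, "tx": -3.6, "ty": 0.1, "tz": 0, "ax": 0, "ay": 0, "az": 0},
    {"grip": 5.8, "tx": -3.6, "ty": 0.1, "tz": 0, "ax": 0, "ay": 0, "az": 0},
    {"grip": 5.8, "tx": -3.6, "ty": 0.1, "tz": 0, "ax": 0, "ay": 0, "az": 0},
    {"grip": 5.8, "tx": -3.6, "ty": 0.1, "tz": 0, "ax": 0, "ay": 0, "az": 0},
    {"grip": 5.8, "tx": -3.6, "ty": 0.1, "tz": 0, "ax": 0, "ay": 0, "az": 0},
  ],
)

```text
time: 32.52
tool_pos: [608.6, -20.4, 82.3]
tcp_rot: [-180.0, -0.0, 90.0]
ft_force: [1.0, 0.3, -4.3]
finger_gap: 60.2
```

Request:
step_arm(
  plan=[
    {"grip": 5.8, "tx": -3.6, "ty": 0.1, "tz": 0, "ax": 0, "ay": 0, "az": 0},
    {"grip": 5.8, "tx": -3.6, "ty": 0.1, "tz": 0, "ax": 0, "ay": 0, "az": 0},
    {"grip": 5.8, "tx": -3.6, "ty": 0.1, "tz": 0, "ax": 0, "ay": 0, "az": 0},
    {"grip": 5.8, "tx": -3.6, "ty": 0.1, "tz": 0, "ax": 0, "ay": 0, "az": 0},
    {"grip": 5.8, "tx": -3.6, "ty": 0.1, "tz": 0, "ax": 0, "ay": 0, "az": 0},
    {"grip": 5.8, "tx": -3.6, "ty": 0.1, "tz": 0, "ax": 0, "ay": 0, "az": 0},
    {"grip": 5.8, "tx": -3.0, "ty": 0.1, "tz": 0, "ax": 0, "ay": 0, "az": 0},
    {"grip": 5.8, "tx": -2.2, "ty": 0, "tz": 0, "ax": 0, "ay": 0, "az": 0},
  ],
)

```text
time: 33.18
tool_pos: [615.5, -289.9, 82.1]
tcp_rot: [-180.0, 0.0, 89.9]
ft_force: [0.5, 0.6, -3.4]
finger_gap: 60.6
```

Request:
step_arm(
  plan=[
    {"grip": 5.8, "tx": 0, "ty": 0, "tz": 0, "ax": 0, "ay": 0, "az": 0},
    {"grip": 5.8, "tx": 0, "ty": 0, "tz": 0, "ax": 0, "ay": 0, "az": 0},
    {"grip": 5.8, "tx": 0, "ty": 0, "tz": 0, "ax": 0, "ay": 0, "az": 0},
    {"grip": 5.8, "tx": 0, "ty": 0, "tz": 0, "ax": 0, "ay": 0, "az": 0},
    {"grip": 5.8, "tx": 0, "ty": 0, "tz": 0, "ax": 0, "ay": 0, "az": 0},
    {"grip": 5.8, "tx": 0, "ty": 0, "tz": 0, "ax": 0, "ay": 0, "az": 0},
  ],
)

```text
time: 33.68
tool_pos: [616.3, -285.6, 82.6]
tcp_rot: [-180.0, -0.0, 90.1]
ft_force: [-0.1, 0.1, -3.6]
finger_gap: 60.7
```

```bash
python3 h.py 615.8 -286.6 25 90
```

```text
t 33.68 at [ 616.3 -285.6   82.6] [-180.    -0.    90.1] gap 60.7 F [-0.1  0.1 -3.6] 2 rows
[{"tx": -0.05, "ty": -0.03, "tz": 2.88}, {"tx": -0.05, "ty": -0.02, "tz": 2.88}]
```

Request:
step_arm(
  plan=[
    {"grip": 5.8, "tx": -0.1, "ty": 0, "tz": 1.5, "ax": 0, "ay": 0, "az": 0},
    {"grip": 5.8, "tx": 0, "ty": 0, "tz": 2, "ax": 0, "ay": 0, "az": 0},
    {"grip": 5.8, "tx": 0, "ty": 0, "tz": 1.4, "ax": 0, "ay": 0, "az": 0},
    {"grip": 5.8, "tx": 0, "ty": 0, "tz": 0.7, "ax": 0, "ay": 0, "az": 0},
    {"grip": 5.8, "tx": 0, "ty": 0, "tz": 0, "ax": 0, "ay": 0, "az": 0},
    {"grip": 5.8, "tx": 0, "ty": 0, "tz": 0, "ax": 0, "ay": 0, "az": 0},
    {"grip": 5.8, "tx": 0, "ty": 0, "tz": 0, "ax": 0, "ay": 0, "az": 0},
    {"grip": 5.8, "tx": 0, "ty": 0, "tz": 0, "ax": 0, "ay": 0, "az": 0},
  ],
)

```text
time: 34.35
tool_pos: [617.1, -288.3, 28.1]
tcp_rot: [179.9, 0.1, 90.0]
ft_force: [-0.5, -0.2, -3.7]
finger_gap: 60.5
```

```bash
python3 - <<'E'
from h import *
save("scene","f4",(90,260,220,390),6)
E
python3 h.py 615.8 -286.6 12 90
```

```text
t 34.4 at [ 617.1 -288.3   28.1] [1.799e+02 1.000e-01 9.000e+01] gap 60.6 F [ 0.6 -0.6 -4. ] 1 rows
[{"tx": 0.17, "ty": -0.13, "tz": 1.61}]
```

View pics/f4.png

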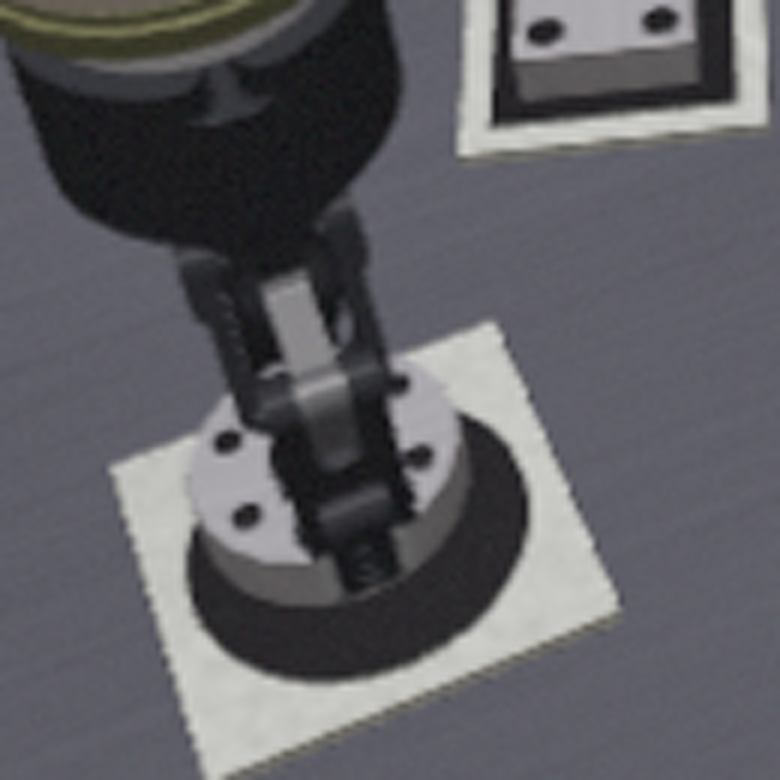

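```bash
python3 - <<'E'
from h import *
f=lambda q:np.array(q)/6+[89.5,259.5]
X=p2w("scene",f([[229,440],[417,457],[246,515],[397,383]]),42);print(X.round(1),X.mean(0))
E
```

```text
[[ 603.1 -307.5   42. ]
 [ 628.3 -268.5   42. ]
 [ 626.5 -308.9   42. ]
 [ 604.5 -266.9   42. ]] [ 615.61004528 -287.95240067   42.        ]
```

Flange (615.6,-288.0) against pad (616.2,-285.7): shift +2 mm in y and lower.

Request:
step_arm(
  plan=[
    {"grip": 5.8, "tx": 0.2, "ty": 0, "tz": 0.6, "ax": 0, "ay": 0, "az": 0},
    {"grip": 5.8, "tx": 0, "ty": 0, "tz": 0.5, "ax": 0, "ay": 0, "az": 0},
    {"grip": 5.8, "tx": 0, "ty": 0, "tz": 0.3, "ax": 0, "ay": 0, "az": 0},
    {"grip": 5.8, "tx": 0, "ty": 0, "tz": 0.1, "ax": 0, "ay": 0, "az": 0},
    {"grip": 5.8, "tx": 0, "ty": 0, "tz": 0, "ax": 0, "ay": 0, "az": 0},
    {"grip": 5.8, "tx": 0, "ty": 0, "tz": 0, "ax": 0, "ay": 0, "az": 0},
    {"grip": 5.8, "tx": 0, "ty": 0, "tz": 0, "ax": 0, "ay": 0, "az": 0},
  ],
)

```text
time: 34.98
tool_pos: [616.1, -285.8, 11.7]
tcp_rot: [180.0, 0.0, 90.0]
ft_force: [-0.0, 0.0, -2.9]
finger_gap: 60.3
```

Request:
step_arm(
  plan=[
    {"grip": 5.8, "tx": 0, "ty": 0, "tz": 0.1, "ax": 0, "ay": 0, "az": 0},
    {"grip": 5.8, "tx": 0, "ty": 0, "tz": 0, "ax": 0, "ay": 0, "az": 0},
    {"grip": 5.8, "tx": 0, "ty": 0, "tz": 0, "ax": 0, "ay": 0, "az": 0},
  ],
)

```text
time: 35.23
tool_pos: [616.0, -285.7, 10.5]
tcp_rot: [-180.0, -0.0, 90.0]
ft_force: [0.5, -0.0, -4.6]
finger_gap: 60.6
```

Request:
step_arm(
  plan=[
    {"grip": 5.8, "tx": 0, "ty": 0, "tz": 0.08, "ax": 0, "ay": 0, "az": 0},
    {"grip": 5.8, "tx": 0, "ty": 0, "tz": 0, "ax": 0, "ay": 0, "az": 0},
    {"grip": 5.8, "tx": 0, "ty": 0, "tz": 0, "ax": 0, "ay": 0, "az": 0},
  ],
)

```text
time: 35.48
tool_pos: [616.3, -285.9, 10.5]
tcp_rot: [180.0, 0.0, 90.0]
ft_force: [-3.2, 1.3, 2.6]
finger_gap: 60.7
```

Contact. Release, rise and back off.

Request:
step_arm(
  plan=[
    {"grip": 6.8, "tx": 0, "ty": 0, "tz": 0, "ax": 0, "ay": 0, "az": 0},
    {"grip": 7.6, "tx": 0, "ty": 0, "tz": 0, "ax": 0, "ay": 0, "az": 0},
    {"grip": 8.4, "tx": 0, "ty": 0, "tz": 0, "ax": 0, "ay": 0, "az": 0},
    {"grip": 8.4, "tx": 0, "ty": 0, "tz": 0, "ax": 0, "ay": 0, "az": 0},
    {"grip": 8.4, "tx": 0, "ty": 0, "tz": -1, "ax": 0, "ay": 0, "az": 0},
    {"grip": 8.4, "tx": 0, "ty": 0, "tz": -2.5, "ax": 0, "ay": 0, "az": 0},
    {"grip": 8.4, "tx": 0, "ty": 0, "tz": -3.5, "ax": 0, "ay": 0, "az": 0},
    {"grip": 8.4, "tx": 0, "ty": 0, "tz": -3.5, "ax": 0, "ay": 0, "az": 0},
  ],
)

```text
time: 36.15
tool_pos: [615.2, -285.2, 115.4]
tcp_rot: [-179.9, -0.1, 90.0]
ft_force: [0.5, -1.1, 1.5]
finger_gap: 84.0
```

Request:
step_arm(
  plan=[
    {"grip": 8.4, "tx": -2, "ty": -2, "tz": -2, "ax": 0, "ay": 0, "az": 0},
    {"grip": 8.4, "tx": -2.5, "ty": -2.5, "tz": -2, "ax": 0, "ay": 0, "az": 0},
    {"grip": 8.4, "tx": -2.5, "ty": -2.5, "tz": -1, "ax": 0, "ay": 0, "az": 0},
    {"grip": 8.4, "tx": -2.5, "ty": -2.5, "tz": 0, "ax": 0, "ay": 0, "az": 0},
    {"grip": 8.4, "tx": -2.5, "ty": -2.5, "tz": 0, "ax": 0, "ay": 0, "az": 0},
    {"grip": 8.4, "tx": -2.5, "ty": -2.5, "tz": 0, "ax": 0, "ay": 0, "az": 0},
    {"grip": 8.4, "tx": -2.5, "ty": -2.5, "tz": 0, "ax": 0, "ay": 0, "az": 0},
    {"grip": 8.4, "tx": -2.5, "ty": -2.5, "tz": 0, "ax": 0, "ay": 0, "az": 0},
  ],
)

```text
time: 36.82
tool_pos: [419.9, -482.0, 166.0]
tcp_rot: [180.0, 0.1, 90.0]
ft_force: [0.1, 0.0, 0.0]
finger_gap: 84.3
```

```bash
python3 - <<'E'
from h import *
print(sense()["tool_pos"])
save("top","g1",(160,100,440,260),2.8)
save("scene","g2",(90,150,430,400),2.3)
E
```

```text
[ 419.91779619 -481.97210044  166.02368973]
```

View pics/g1.png

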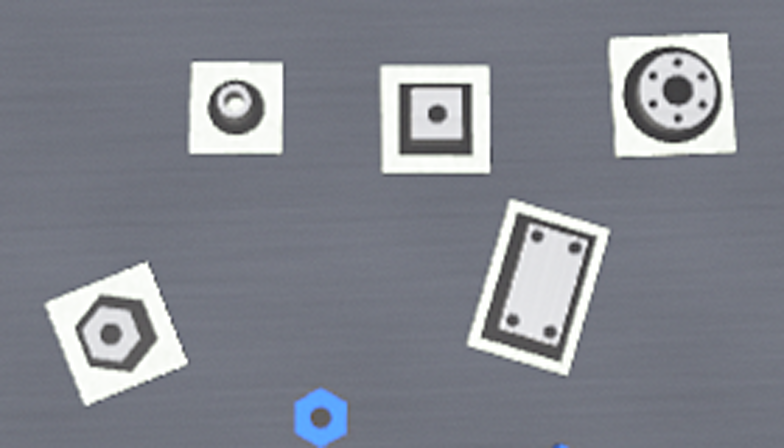

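View pics/g2.png

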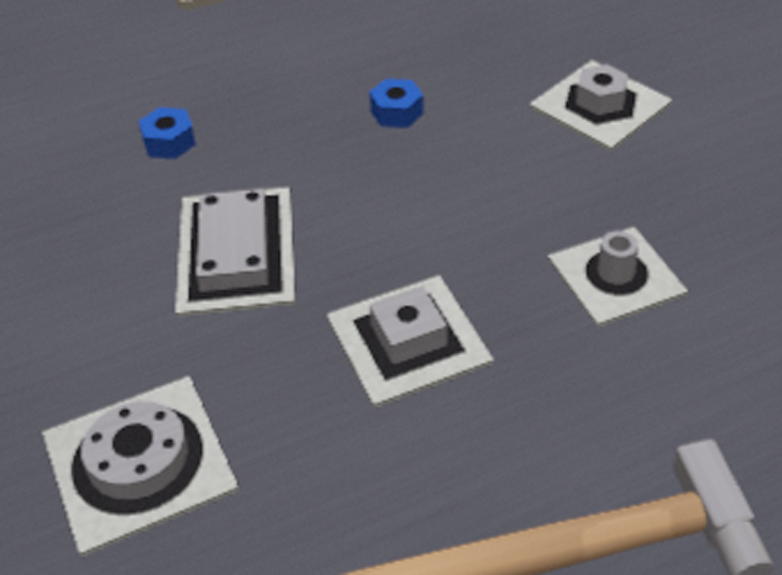

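```bash
python3 - <<'E'
from h import *
t=lambda q:(np.array(q,float)+.5)/2.8-.5+[160,100]
s=lambda q:(np.array(q,float)+.5)/2.3-.5+[90,150]
D={"bush":(36,[[234,100]],[[619,243]],(614,77.3),(614.7,79.3)),
"block":(28,[[437,113]],[[407,314]],(600.3,-88.4),(600.6,-86.5)),
"flange":(24,[[678,90]],[[132,440]],(615.4,-287.5),(616.2,-285.7)),
"nut":(28,[[110,334]],[[602,79]],(428.2,180.1),(428.6,182.6)),
"plate":(24,[[537,236],[575,247],[550,332],[512,320]],[[210,200],[252,196],[253,261],[209,265]],(457,-168.9),(457.6,-166.9))}
for k,(z,a,b,pt,ps) in D.items():
    A=p2w("top",t(a),z)[:,:2];B=p2w("scene",s(b),z)[:,:2]
    print(k,"top",(A.mean(0)-pt).round(1),"scene",(B.mean(0)-ps).round(1))
    if k=="plate":
        for X,i,j in((A,0,3),(A,1,2),(B,0,3),(B,1,2)):
            d=X[j]-X[i];print(np.degrees(np.arctan2(d[1],d[0])))
E
```

```text
bush top [-0.5 -0. ] scene [-1.1  0.2]
block top [-0.1  0.1] scene [-0.6  0.3]
flange top [-0.3 -0.8] scene [-1.   0.1]
nut top [-2.   1.6] scene [-3.   1.3]
plate top [ 0.8 -1.6] scene [ 0.2 -1.2]
161.2358469397971
161.27628045299915
-18.074928183679187
-18.472720771628044
```

All are within about 2 mm except the nut, at about 3 mm. I'll measure the nut more carefully before deciding.

```bash
python3 - <<'E'
from h import *
for n,f,c in(("top","g1",t:=(199.5,219)),("scene","g2",(352,184))):
    im=cv2.imread(f"pics/{f}_full.png")
    x,y=int(c[0]),int(c[1]);cr=cv2.resize(im[y-24:y+24,x-24:x+24],None,fx=12,fy=12,interpolation=2)
    P=(428.2,180.1) if n=="top" else(428.6,182.6)
    def dr(C,R,z,yaw,col):
        a=np.radians(yaw+60*np.arange(6));q=w2p(n,np.c_[C[0]+R*np.cos(a),C[1]+R*np.sin(a),0*a+z])
        cv2.polylines(cr,[np.int32((q-[x-24,y-24]+.5)*12)],True,col,1)
    dr(P,30.5/np.cos(np.pi/6),6,20.7,(0,255,0))
    dr(P,23.67,28,20.7,(0,0,255))
    cv2.imwrite(f"pics/h_{n}.png",cr)
cv2.imwrite("pics/h.png",np.hstack([cv2.imread("pics/h_top.png"),cv2.imread("pics/h_scene.png")])[:, :])
i=cv2.imread("pics/h.png");cv2.imwrite("pics/h.png",cv2.resize(i,(800,400)))
E
```

```text
(no output)
```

View pics/h.png

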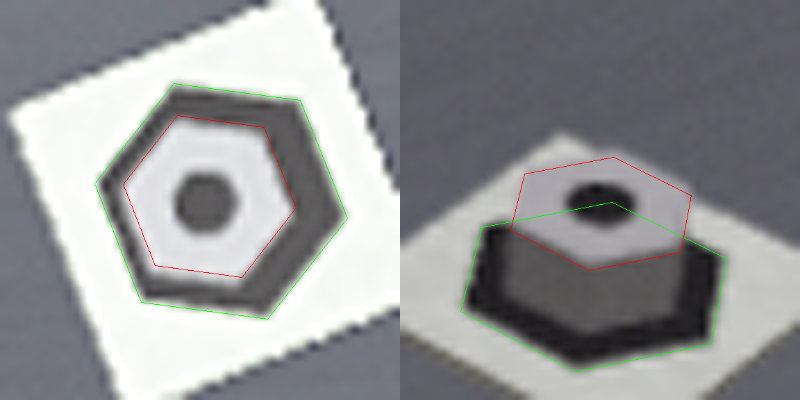

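The silhouette overlay matches. The nut sits 2–3 mm toward -x. It is inside, but there is plenty of time, so I'll regrip and centre it better.

```bash
python3 h.py 426 182 90 80.7
```

```text
t 36.92 at [ 417.2 -484.7  165.9] [-1.80e+02  1.00e-01  8.97e+01] gap 83.9 F [ 0.7  0.2 -0.3] 18 rows
[{"tx": 3.7, "ty": 0.03, "tz": 0.42, "az": 0.5}, {"tx": 3.7, "tz": 0.42, "az": 0.5}, {"tx": 3.7, "ty": -0.03, "tz": 0.42, "az": 0.5}, {"tx": 3.7, "ty": -0.07, "tz": 0.42, "az": 0.5}, {"tx": 3.7, "ty": -0.1, "tz": 0.42, "az": 0.5}, {"tx": 3.7, "ty": -0.13, "tz": 0.42, "az": 0.5}, {"tx": 3.7, "ty": -0.16, "tz": 0.42, "az": 0.5}, {"tx": 3.7, "ty": -0.2, "tz": 0.42, "az": 0.5}]
[{"tx": 3.7, "ty": -0.23, "tz": 0.42, "az": 0.5}, {"tx": 3.7, "ty": -0.26, "tz": 0.42, "az": 0.5}, {"tx": 3.69, "ty": -0.29, "tz": 0.42, "az": 0.5}, {"tx": 3.69, "ty": -0.32, "tz": 0.42, "az": 0.5}, {"tx": 3.69, "ty": -0.36, "tz": 0.42, "az": 0.5}, {"tx": 3.69, "ty": -0.39, "tz": 0.43, "az": 0.5}, {"tx": 3.68, "ty": -0.42, "tz": 0.42, "az": 0.5}, {"tx": 3.68, "ty": -0.45, "tz": 0.43, "az": 0.5}]
[{"tx": 3.67, "ty": -0.48, "tz": 0.42, "az": 0.5}, {"tx": 3.68, "ty": -0.52, "tz": 0.43, "az": 0.5}]
```

Request:
step_arm(
  plan=[
    {"grip": 8.4, "tx": 3.0, "ty": 0, "tz": 0.4, "ax": 0, "ay": 0, "az": 0.5},
    {"grip": 8.4, "tx": 3.5, "ty": 0, "tz": 0.4, "ax": 0, "ay": 0, "az": 0.5},
    {"grip": 8.4, "tx": 3.7, "ty": 0, "tz": 0.4, "ax": 0, "ay": 0, "az": 0.5},
    {"grip": 8.4, "tx": 3.7, "ty": -0.1, "tz": 0.4, "ax": 0, "ay": 0, "az": 0.5},
    {"grip": 8.4, "tx": 3.7, "ty": -0.1, "tz": 0.4, "ax": 0, "ay": 0, "az": 0.5},
    {"grip": 8.4, "tx": 3.7, "ty": -0.1, "tz": 0.4, "ax": 0, "ay": 0, "az": 0.5},
    {"grip": 8.4, "tx": 3.7, "ty": -0.2, "tz": 0.4, "ax": 0, "ay": 0, "az": 0.5},
    {"grip": 8.4, "tx": 3.7, "ty": -0.2, "tz": 0.4, "ax": 0, "ay": 0, "az": 0.5},
  ],
  newtons=50,
)

```text
time: 37.58
tool_pos: [423.2, -191.7, 133.4]
tcp_rot: [179.9, 0.0, 86.0]
ft_force: [-0.1, 0.8, -0.4]
finger_gap: 84.0
```

Request:
step_arm(
  plan=[
    {"grip": 8.4, "tx": 3.7, "ty": -0.2, "tz": 0.4, "ax": 0, "ay": 0, "az": 0.5},
    {"grip": 8.4, "tx": 3.7, "ty": -0.3, "tz": 0.4, "ax": 0, "ay": 0, "az": 0.5},
    {"grip": 8.4, "tx": 3.7, "ty": -0.3, "tz": 0.4, "ax": 0, "ay": 0, "az": 0.5},
    {"grip": 8.4, "tx": 3.7, "ty": -0.3, "tz": 0.4, "ax": 0, "ay": 0, "az": 0.5},
    {"grip": 8.4, "tx": 3.7, "ty": -0.4, "tz": 0.4, "ax": 0, "ay": 0, "az": 0.5},
    {"grip": 8.4, "tx": 3.7, "ty": -0.4, "tz": 0.4, "ax": 0, "ay": 0, "az": 0.5},
    {"grip": 8.4, "tx": 3.7, "ty": -0.4, "tz": 0.4, "ax": 0, "ay": 0, "az": 0.5},
    {"grip": 8.4, "tx": 3.7, "ty": -0.5, "tz": 0.4, "ax": 0, "ay": 0, "az": 0.5},
  ],
)

```text
time: 38.25
tool_pos: [424.9, 106.1, 101.7]
tcp_rot: [179.9, -0.0, 82.0]
ft_force: [1.0, 0.1, -0.5]
finger_gap: 84.2
```

Request:
step_arm(
  plan=[
    {"grip": 8.4, "tx": 3.5, "ty": -0.5, "tz": 0.4, "ax": 0, "ay": 0, "az": 0.5},
    {"grip": 8.4, "tx": 3.0, "ty": -0.4, "tz": 0.4, "ax": 0, "ay": 0, "az": 0.5},
    {"grip": 8.4, "tx": 1.5, "ty": -0.2, "tz": 0.2, "ax": 0, "ay": 0, "az": 0},
    {"grip": 8.4, "tx": 0, "ty": 0, "tz": 0, "ax": 0, "ay": 0, "az": 0},
    {"grip": 8.4, "tx": 0, "ty": 0, "tz": 0, "ax": 0, "ay": 0, "az": 0},
    {"grip": 8.4, "tx": 0, "ty": 0, "tz": 0, "ax": 0, "ay": 0, "az": 0},
    {"grip": 8.4, "tx": 0, "ty": 0, "tz": 0, "ax": 0, "ay": 0, "az": 0},
    {"grip": 8.4, "tx": 0, "ty": 0, "tz": 0, "ax": 0, "ay": 0, "az": 0},
  ],
)

```text
time: 38.92
tool_pos: [425.9, 183.6, 91.1]
tcp_rot: [180.0, -0.0, 80.9]
ft_force: [0.2, 0.1, 0.1]
finger_gap: 83.9
```

```bash
python3 h.py 426.5 181.8 12 80.7
```

```text
t 38.92 at [425.9 183.6  91.1] [180.   -0.   80.9] gap 83.9 F [0.2 0.1 0.1] 3 rows
[{"tx": -0.06, "ty": 0.03, "tz": 2.64, "az": 0.1}, {"tx": -0.05, "ty": 0.03, "tz": 2.64, "az": 0.1}, {"tx": -0.06, "ty": 0.03, "tz": 2.63, "az": 0.1}]
```

Request:
step_arm(
  plan=[
    {"grip": 8.4, "tx": -0.1, "ty": 0.1, "tz": 2.0, "ax": 0, "ay": 0, "az": 0},
    {"grip": 8.4, "tx": 0, "ty": 0, "tz": 2.5, "ax": 0, "ay": 0, "az": 0},
    {"grip": 8.4, "tx": 0, "ty": 0, "tz": 1.9, "ax": 0, "ay": 0, "az": 0},
    {"grip": 8.4, "tx": 0, "ty": 0, "tz": 0.8, "ax": 0, "ay": 0, "az": 0},
    {"grip": 8.4, "tx": 0, "ty": 0, "tz": 0.4, "ax": 0, "ay": 0, "az": 0},
    {"grip": 8.4, "tx": 0, "ty": 0, "tz": 0, "ax": 0, "ay": 0, "az": 0},
    {"grip": 8.4, "tx": 0, "ty": 0, "tz": 0, "ax": 0, "ay": 0, "az": 0},
    {"grip": 8.4, "tx": 0, "ty": 0, "tz": 0, "ax": 0, "ay": 0, "az": 0},
  ],
)

```text
time: 39.58
tool_pos: [427.6, 183.6, 16.2]
tcp_rot: [179.9, -0.1, 81.0]
ft_force: [1.2, 0.3, 0.0]
finger_gap: 84.5
```

Request:
step_arm(
  plan=[
    {"grip": 6.5, "tx": 0, "ty": 0, "tz": 0, "ax": 0, "ay": 0, "az": 0},
    {"grip": 5.5, "tx": 0, "ty": 0, "tz": 0, "ax": 0, "ay": 0, "az": 0},
    {"grip": 4.7, "tx": 0, "ty": 0, "tz": 0, "ax": 0, "ay": 0, "az": 0},
    {"grip": 3.7, "tx": 0, "ty": 0, "tz": 0, "ax": 0, "ay": 0, "az": 0},
    {"grip": 3.7, "tx": 0, "ty": 0, "tz": 0, "ax": 0, "ay": 0, "az": 0},
    {"grip": 3.7, "tx": 0, "ty": 0, "tz": 0, "ax": 0, "ay": 0, "az": 0},
    {"grip": 3.7, "tx": 0, "ty": 0, "tz": 0, "ax": 0, "ay": 0, "az": 0},
  ],
)

```text
time: 40.17
tool_pos: [427.0, 183.6, 15.5]
tcp_rot: [179.9, -0.0, 81.0]
ft_force: [-1.2, 0.3, 5.5]
finger_gap: 39.5
```

Request:
step_arm(
  plan=[
    {"grip": 3.5, "tx": 0, "ty": 0, "tz": -0.4, "ax": 0, "ay": 0, "az": 0},
    {"grip": 3.5, "tx": 0, "ty": 0, "tz": -0.2, "ax": 0, "ay": 0, "az": 0},
    {"grip": 3.5, "tx": -0.15, "ty": 0.25, "tz": 0, "ax": 0, "ay": 0, "az": 0},
    {"grip": 3.5, "tx": 0, "ty": 0, "tz": 0, "ax": 0, "ay": 0, "az": 0},
    {"grip": 3.5, "tx": 0, "ty": 0, "tz": 0, "ax": 0, "ay": 0, "az": 0},
    {"grip": 3.5, "tx": 0, "ty": 0, "tz": 0, "ax": 0, "ay": 0, "az": 0},
    {"grip": 3.5, "tx": 0, "ty": 0, "tz": 0, "ax": 0, "ay": 0, "az": 0},
  ],
)

```text
time: 40.75
tool_pos: [428.4, 181.4, 20.6]
tcp_rot: [-180.0, 0.0, 81.0]
ft_force: [-0.2, 0.3, -1.4]
finger_gap: 39.6
```

Request:
step_arm(
  plan=[
    {"grip": 3.5, "tx": 0, "ty": 0, "tz": 0.3, "ax": 0, "ay": 0, "az": 0},
    {"grip": 3.5, "tx": 0, "ty": 0, "tz": 0.1, "ax": 0, "ay": 0, "az": 0},
    {"grip": 3.5, "tx": 0, "ty": 0, "tz": 0, "ax": 0, "ay": 0, "az": 0},
    {"grip": 3.5, "tx": 0, "ty": 0, "tz": 0, "ax": 0, "ay": 0, "az": 0},
    {"grip": 3.5, "tx": 0, "ty": 0, "tz": 0, "ax": 0, "ay": 0, "az": 0},
  ],
)

```text
time: 41.17
tool_pos: [428.6, 181.5, 16.7]
tcp_rot: [-180.0, 0.0, 81.0]
ft_force: [0.2, -0.8, -2.1]
finger_gap: 39.8
```

Request:
step_arm(
  plan=[
    {"grip": 3.5, "tx": 0, "ty": 0, "tz": 0.1, "ax": 0, "ay": 0, "az": 0},
    {"grip": 3.5, "tx": 0, "ty": 0, "tz": 0, "ax": 0, "ay": 0, "az": 0},
    {"grip": 3.5, "tx": 0, "ty": 0, "tz": 0, "ax": 0, "ay": 0, "az": 0},
    {"grip": 3.5, "tx": 0, "ty": 0, "tz": 0, "ax": 0, "ay": 0, "az": 0},
  ],
)

```text
time: 41.5
tool_pos: [428.7, 181.5, 15.8]
tcp_rot: [180.0, -0.0, 81.0]
ft_force: [0.2, -0.0, -2.4]
finger_gap: 39.7
```

Request:
step_arm(
  plan=[
    {"grip": 3.5, "tx": 0, "ty": 0, "tz": 0.08, "ax": 0, "ay": 0, "az": 0},
    {"grip": 3.5, "tx": 0, "ty": 0, "tz": 0, "ax": 0, "ay": 0, "az": 0},
    {"grip": 3.5, "tx": 0, "ty": 0, "tz": 0, "ax": 0, "ay": 0, "az": 0},
    {"grip": 3.5, "tx": 0, "ty": 0, "tz": 0, "ax": 0, "ay": 0, "az": 0},
  ],
)

```text
time: 41.83
tool_pos: [428.8, 181.5, 15.5]
tcp_rot: [180.0, -0.0, 81.0]
ft_force: [-3.8, -0.6, 6.3]
finger_gap: 39.6
```

Contact (6.3 N). Release and rise.

Request:
step_arm(
  plan=[
    {"grip": 4.8, "tx": 0, "ty": 0, "tz": 0, "ax": 0, "ay": 0, "az": 0},
    {"grip": 6, "tx": 0, "ty": 0, "tz": 0, "ax": 0, "ay": 0, "az": 0},
    {"grip": 7, "tx": 0, "ty": 0, "tz": 0, "ax": 0, "ay": 0, "az": 0},
    {"grip": 7, "tx": 0, "ty": 0, "tz": 0, "ax": 0, "ay": 0, "az": 0},
    {"grip": 7, "tx": 0, "ty": 0, "tz": -1, "ax": 0, "ay": 0, "az": 0},
    {"grip": 7, "tx": 0, "ty": 0, "tz": -2.5, "ax": 0, "ay": 0, "az": 0},
    {"grip": 8.4, "tx": 0, "ty": 0, "tz": -3, "ax": 0, "ay": 0, "az": 0},
    {"grip": 8.4, "tx": 0, "ty": 0, "tz": -3, "ax": 0, "ay": 0, "az": 0},
  ],
)

```text
time: 42.5
tool_pos: [427.9, 181.2, 111.2]
tcp_rot: [-179.9, 0.0, 81.0]
ft_force: [1.1, 0.5, 0.7]
finger_gap: 84.0
```

Request:
step_arm(
  plan=[
    {"grip": 8.4, "tx": -3, "ty": 0, "tz": -2, "ax": 0, "ay": 0, "az": 0},
    {"grip": 8.4, "tx": -3.5, "ty": 0, "tz": -1, "ax": 0, "ay": 0, "az": 0},
    {"grip": 8.4, "tx": -3.5, "ty": 0, "tz": 0, "ax": 0, "ay": 0, "az": 0},
    {"grip": 8.4, "tx": -3.5, "ty": 0, "tz": 0, "ax": 0, "ay": 0, "az": 0},
    {"grip": 8.4, "tx": -3.5, "ty": 0.5, "tz": 0, "ax": 0, "ay": 0, "az": 0},
    {"grip": 8.4, "tx": -3, "ty": 0.5, "tz": 0, "ax": 0, "ay": 0, "az": 0},
    {"grip": 8.4, "tx": -2, "ty": 0, "tz": 0, "ax": 0, "ay": 0, "az": 0},
    {"grip": 8.4, "tx": 0, "ty": 0, "tz": 0, "ax": 0, "ay": 0, "az": 0},
  ],
)

```text
time: 43.17
tool_pos: [403.9, -40.6, 140.9]
tcp_rot: [179.9, 0.1, 80.8]
ft_force: [0.3, 0.9, -0.2]
finger_gap: 84.0
```

Request:
step_arm(
  plan=[
    {"grip": 8.4, "tx": 0, "ty": 0, "tz": 0, "ax": 0, "ay": 0, "az": 0},
    {"grip": 8.4, "tx": 0, "ty": 0, "tz": 0, "ax": 0, "ay": 0, "az": 0},
    {"grip": 8.4, "tx": 0, "ty": 0, "tz": 0, "ax": 0, "ay": 0, "az": 0},
    {"grip": 8.4, "tx": 0, "ty": 0, "tz": 0, "ax": 0, "ay": 0, "az": 0},
    {"grip": 8.4, "tx": 0, "ty": 0, "tz": 0, "ax": 0, "ay": 0, "az": 0},
  ],
)

```text
time: 43.58
tool_pos: [404.2, -36.5, 140.0]
tcp_rot: [-180.0, -0.0, 81.1]
ft_force: [0.7, -0.1, 0.0]
finger_gap: 83.7
```

```bash
python3 - <<'E'
from h import *
s=sense();print(s["time"],s["tool_pos"],s["ft_force"])
save("top","k1",(175,195,225,245),12)
save("scene","k2")
a=cv2.imread("pics/k1.png");b=cv2.imread("pics/k2_full.png")[160:210,325:375]
b=cv2.resize(b,None,fx=12,fy=12,interpolation=2);cv2.imwrite("pics/k.png",cv2.resize(np.hstack([a,b]),(800,400)))
E
```

```text
43.5833 [404.20026459 -36.54467644 139.98172526] [ 0.68584989 -0.11522395  0.01160158]
```

View pics/k.png

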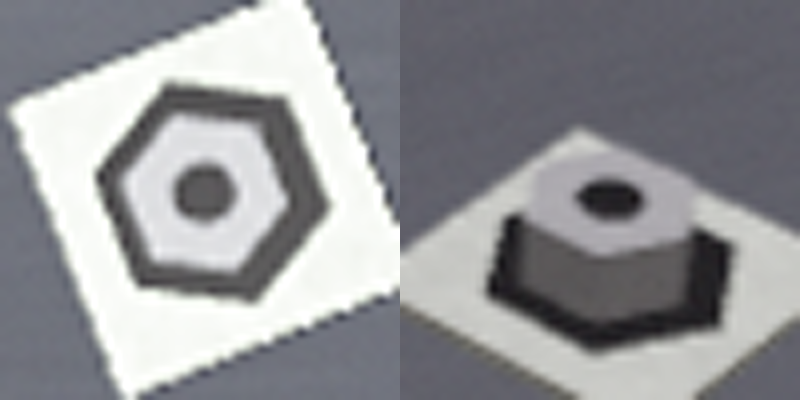

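View pics/k1_full.png

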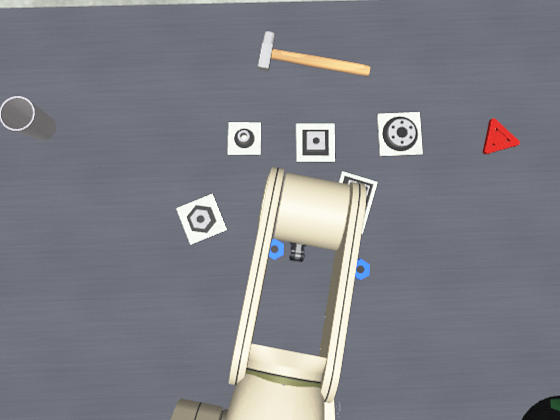

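```bash
python3 - <<'E'
from h import *
print(p2w("top",np.array([204.5,191.5])/8-.5+[175,195],28)[0,:2]-[428.2,180.1], p2w("scene",np.array([210.5,199.5])/8-.5+[325,160],28)[0,:2]-[428.6,182.6])
print(hand_in())
E
```

```text
[-0.86296311 -0.86138044] [-2.50314696 -0.5278949 ]
the job is handed in; nothing more can be done
None
```

I took both stacks apart, set all five parts on their pads and handed the job in at about 44 s of the 138 s. Every part was lowered until the force reading showed light contact (up to about 6 N) before I let go. The blue look-alikes were not touched.

Last checks of each part's centre against its pad centre, from both cameras (calibration good to about 2 mm):

| Part | Top camera (x, y in mm) | Scene camera (x, y in mm) |
|---|---|---|
| Bushing | -0.5, 0.0 | -1.1, 0.2 |
| Square block | -0.1, 0.1 | -0.6, 0.3 |
| Flange | -0.3, -0.8 | -1.0, 0.1 |
| Base plate | 0.8, -1.6 | 0.2, -1.2 |
| Hex nut | -0.9, -0.9 | -2.5, -0.5 |

- **Base plate:** it is lined up with its silhouette to within about 0.5°.
- **Hex nut:** it was about 3 mm off after the first placing, so I gripped it again and moved it. The cameras still disagree by about 1.6 mm in x for the nut.
- **Inside the silhouettes:** all parts looked wholly inside in the last clear pictures. In the final top view the arm hid part of the plate, so its figures come from the view just before the nut was adjusted. I did not measure the other parts again after that.

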